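# Shim the relay-frame hinge and pin it

### The arm

A 6-joint arm with a two-finger parallel gripper is mounted at the origin on the work surface. World frame = base frame: x ahead of the robot, y to its left, z up, the work surface at z = 0. Lengths are in m, angles in rad, forces in N, time in s.
With the tool pointing down it reaches from about 0.275 to 0.825 m from the base axis. Payload 5.2 kg.
Tool frame: the origin (TCP) lies between the finger pads; the fingertips stand arm.tip_reach ahead of it and the grasp point (between the pads) lies 6 mm ahead of it (arm.tip_reach is the distance from the TCP to the fingertips, in m); y points along the fingers, x is the direction in which the jaws open and shut, and the axes are right-handed (so a half turn about y gives the same grasp; the last joint's range is limited). The gripper opens to 93 mm and grips with 3 to 60 N. Pads are 15 mm wide; open, the fingers measure 128 mm over their backs; the gripper's body (75 mm by 188 mm) begins 65 mm behind the grasp point.
Start: joints at [-0.203, 0.259, 1.535, -0, 1.348, -0.203], TCP at [0.55, 0, 0.244] pointing down, gripper open.
Joint ranges: [-3.14, 3.14], [-0.91, 2.08], [0.19, 2.58], [-1.22, 4.36], [0.22, 2.71], [-3.12, 3.12]. Speed limits (rad/s): [2.57, 2.57, 3.14, 3.14, 3.14, 3.14].

### API

Orientations are given as a unit quaternion [x, y, z, w].
In Python, from bench import arm, imaging, job_done gives the robot as it stands.
- The arm moves only by the shell command python3 -m creep 'ROWS' [FORCE]. ROWS is JSON, one flat list of numbers, 7 for each row, row after row: the finger opening in mm, from 0 to 93, then the shift along the tool's x, y, z in mm, then the turn, a rotation vector about the tool's x, y, z in rad. A call has 1 to 20 rows; each row is the pose to reach, as a shift and turn from the pose measured when the call began, along the tool's axes at that moment; what a row does not reach only later rows make up. A row lasts 1/10 s, in which the tool goes at most 50 mm and 8.59 degrees, less where a joint would pass 70% of its speed; a pose out of reach is approached as far as the arm can. A call with a gripper value outside its range is refused whole. The fingers move at their own pace and stop on an object; FORCE is the grip in N (left out, the last holds). Time passes only in rows, so rows that repeat a pose let the fingers close. It gives the time, the measured TCP pose, the force and the opening at its end, in the units of the state.
- arm.observe(): the state, without advancing time (a new reading comes with each control period).
- imaging.read_camera(name): name is "scene" or "side" or "wrist"; returns a dict with "img" (384x512x3 uint8, red, green, blue), "depth" (384x512 float32, m along the optical axis (not along the pixel's ray), 0 where there is no reading), "vfov" (degrees; the focal length in pixels is half the picture's height over the tangent of half this angle, whatever the lens; pixels are square), "cx", "cy" (the principal point, pixels), "distortion" ([k1, k2, p1, p2, k3] as OpenCV has them; the pictures are not rectified), "extrinsics" (4x4, takes a point from camera to world coordinates); the wrist camera has in their place "mount" (4x4, takes a point from camera to tool coordinates, whose origin is the TCP and whose axes are the tool frame's). Camera axes: x right, y up, looking along -z (the intrinsics and any distortion apply to the point x, -y, -z); pixel columns grow to the right and rows downward; lengths in m; the calibration is good to about 2 mm. A picture is of the moment at which its call begins: read the wrist's pose just before it.
- job_done(): hands the job in, once; it reports no verdict.
The state is a dict: "time": time; "q": joint angles; "qd": joint speeds; "joint_torque": joint torques, N m; "ee_pos": TCP position; "ee_rot": TCP orientation; "ft_force": force on the tool from outside, world axes, zero at the start; "ft_torque": the same for the moment, N m; "grip_width": finger opening in m.
Only numpy, scipy, OpenCV 4.12 (cv2) and the standard library are available. Lean on these libraries where they do the work, as an engineer would, in place of code of your own. Each camera call takes 0.05 s, during which the arm holds its last target.

### The job

Take up the end float in the hinge on top of the clamped orange relay frame: stand the two drilled, tabbed shims from the tin edge-on in the narrow gaps, one on each side of the steel knuckle, fully down with their tabs up, then push the square-headed bronze hinge pin through the lugs, shims and knuckle, from either side, until its head is against the lug. Leave the two blank plates in the tin, and do not disturb the tools and other things on the bench.

Things in the scene. Friction and masses are not known exactly. Their poses are not given: they have to be found in the camera images.
- clamp: Cast-iron jaw clamp, fixed (base 165 x 120 mm, jaws 75 high), holding upright an orange phenolic relay frame 90 mm wide (y), shoulder 116 high; on it the hinge head, 50 (x) by 53 (y). Screw and tommy bar at -x, out to 110 mm, 70 high. Steel strap at x +22 to +31 below the knuckle. Origin on the bench under the hinge; z up, y along the hinge axis, x across it to the fixed jaw.
- hinge_centre (a point): Bore axis, middle of the steel knuckle, 154 mm above the bench; axes as the clamp's. Along y: orange lug 12 mm (centre y -20), gap 7, knuckle 14 (centre 0), gap 7, orange lug 12 (centre +20); outer lug faces at +-26. Round bores 13 mm. Tops half-round, 172 mm up, so gaps widen at the mouth. Pin may enter from either end; beyond the lugs nothing of the clamp is higher than 116 mm.
- gap_1 (a point): Middle of the gap on the +y side of the knuckle, on the bore axis (clamp y +10.5 mm), 14 mm above the gap's floor. Gap 7 mm wide (y), 41 mm long (x) between low rounded end cheeks 6 mm high, open above. A shim standing on the floor has its hole centred here, its width along the clamp's x. Axes as the clamp's.
- gap_2 (a point): Middle of the gap on the -y side of the knuckle, on the bore axis (clamp y -10.5 mm), 14 mm above the gap's floor. Gap 7 mm wide (y), 41 mm long (x) between low rounded end cheeks 6 mm high, open above. A shim standing on the floor has its hole centred here, its width along the clamp's x. Axes as the clamp's.
- shim_a_hole (a point): Hole centre of drilled shim a: steel plate 4 mm thick, 34 wide, 32 tall, with a 14 mm hole 14 mm above its bottom edge and a tab 24 wide, 26 tall on the middle of its top edge (58 tall in all), 50 g. z from bottom edge to tab, y along the width, x through the thickness. Starts in one of the tin's four rests, tab up, leaning 28 degrees to the tin's +x. Both drilled shims are alike.
- shim_a_tab (a point): Centre of the tab of drilled shim a, 45 mm above its bottom edge, mid thickness; the place to grip, 24 mm across y. Axes as shim_a_hole.
- blank_a_centre (a point): Centre of blank plate a: plain steel rectangle 40 wide, 46 tall, 4 mm thick, no hole, no tab, leaning in another rest of the tin in the same way. Not wanted; leave it. Axes as a shim's.
- shim_b_hole (a point): Hole centre of drilled shim b: steel plate 4 mm thick, 34 wide, 32 tall, with a 14 mm hole 14 mm above its bottom edge and a tab 24 wide, 26 tall on the middle of its top edge (58 tall in all), 50 g. z from bottom edge to tab, y along the width, x through the thickness. Starts in one of the tin's four rests, tab up, leaning 28 degrees to the tin's +x. Both drilled shims are alike.
- shim_b_tab (a point): Centre of the tab of drilled shim b, 45 mm above its bottom edge, mid thickness; the place to grip, 24 mm across y. Axes as shim_b_hole.
- blank_b_centre (a point): Centre of blank plate b: plain steel rectangle 40 wide, 46 tall, 4 mm thick, no hole, no tab, leaning in another rest of the tin in the same way. Not wanted; leave it. Axes as a shim's.
- shim_tin: Shallow open tin 130 (x) by 156 (y) mm, rim 16 high, fixed. Origin on the bench under its centre, z up. Four folded rests at x +4 and -48, y -37 and +37 mm each hold one plate by its lower 30 mm, bottom edge about 11 mm up, width along y, upper end leaning 28 degrees from vertical to +x (away from the robot). Which plate is in which rest varies. Plates lift out freely along their own plane.
- pin_head (a point): Centre of the square head (34 mm long, 18 x 18) of the dull bronze hinge pin, 135 g, lying loose on the bench on a flat of its head, in any direction, so 9 mm above the bench. x along the pin from head to point, z up as it lies.
- pin_middle (a point): Point on the axis of the same pin's round shank (10 mm diameter, 60 long, the last 10 tapered to a 4 mm point): 26 mm from the head's shoulder, 43 from pin_head, 34 from the point. With the head against a lug it is at hinge_centre. Axes as pin_head.
- nut_centre (a point): Bystander: centre of a loose knurled brass adjusting nut, 32 mm across, 14 tall.
- spray_can_centre (a point): Bystander: loose plain spray can, 60 mm diameter, 212 tall, upright; its centre, 106 mm up. Stands beyond the clamp to the left or the right and stands close to the way of bringing the pin in from that side.
- relay_centre (a point): Bystander: centre of a loose spare plug-in relay lying down, 110 x 52 x 58 mm, clear cover on a black base.
- screwdriver_grip (a point): Bystander: grip of a loose screwdriver 190 mm long lying at the right of the bench.
- spanner_grip (a point): Bystander: grip of a loose spanner 160 mm long lying beyond the clamp.
- brush_grip (a point): Bystander: grip of a loose brush 170 mm long lying at the left of the bench.
There are look-alikes about, which are no part of the job. Leave any green or yellow look-alike of the part that bears shim_b_hole alone.

How it is judged:
On the way:
1. both drilled shims stand fully down in the two gaps, one each side of the knuckle, tabs up, let go ((((distance between shim_a_hole and gap_1 below 0.005 m and angle between the x axis of shim_a_hole and the y axis of hinge_centre, either way round below 0.2 rad and angle between shim_a_hole's own z axis and vertical below 0.2 rad) and (distance between shim_b_hole and gap_2 below 0.005 m and angle between the x axis of shim_b_hole and the y axis of hinge_centre, either way round below 0.2 rad and angle between shim_b_hole's own z axis and vertical below 0.2 rad)) or ((distance between shim_a_hole and gap_2 below 0.005 m and angle between the x axis of shim_a_hole and the y axis of hinge_centre, either way round below 0.2 rad and angle between shim_a_hole's own z axis and vertical below 0.2 rad) and (distance between shim_b_hole and gap_1 below 0.005 m and angle between the x axis of shim_b_hole and the y axis of hinge_centre, either way round below 0.2 rad and angle between shim_b_hole's own z axis and vertical below 0.2 rad))) and contact force between the fingers and shim_a below 0.1 N and contact force between the fingers and shim_b below 0.1 N), for 0.2 s.
At the end, for the whole second after the job is handed in: One drilled shim in each gap, tab up, hole within 5 mm of the bore centre there, square to the hinge within 0.2 rad; pin head within 4 mm of a lug (pin_middle within 6 mm of hinge_centre, axes within 0.12 rad); shims and pin at rest; both blanks within 12 mm of their starts ((((distance between shim_a_hole and gap_1 below 0.005 m and angle between the x axis of shim_a_hole and the y axis of hinge_centre, either way round below 0.2 rad and angle between shim_a_hole's own z axis and vertical below 0.2 rad) and (distance between shim_b_hole and gap_2 below 0.005 m and angle between the x axis of shim_b_hole and the y axis of hinge_centre, either way round below 0.2 rad and angle between shim_b_hole's own z axis and vertical below 0.2 rad)) or ((distance between shim_a_hole and gap_2 below 0.005 m and angle between the x axis of shim_a_hole and the y axis of hinge_centre, either way round below 0.2 rad and angle between shim_a_hole's own z axis and vertical below 0.2 rad) and (distance between shim_b_hole and gap_1 below 0.005 m and angle between the x axis of shim_b_hole and the y axis of hinge_centre, either way round below 0.2 rad and angle between shim_b_hole's own z axis and vertical below 0.2 rad))) and y of pin_middle in the frame of hinge_centre between -0.004 and 0.004 m and distance between pin_middle and hinge_centre below 0.006 m and angle between the x axis of pin_middle and the y axis of hinge_centre, either way round below 0.12 rad and distance of each of blank_a_centre, blank_b_centre from where it was at the start of the episode below 0.012 m and linear speed of each of hinge_pin, shim_a, shim_b below 0.01 m/s); the robot touches nothing.
It fails at once if the nut, spray can, spare relay, screwdriver, spanner or brush is pushed more than 25 mm (distance of any of nut_centre, spray_can_centre, relay_centre, screwdriver_grip, spanner_grip, brush_grip from where it was at the start of the episode above 0.025 m).
It fails at once if a blank plate is moved more than 25 mm (distance of any of blank_a_centre, blank_b_centre from where it was at the start of the episode above 0.025 m).
It fails at once if the spray can is tipped over 0.35 rad (angle between spray_can_centre's own z axis and vertical above 0.35 rad).
It also fails if it takes over 72 s, if anything falls off the work surface, if the arm or the gripper's body presses on something with over 40 N, if the wrist force passes 120 N, or if a joint passes its speed limit or range.

## Working session

There is one attempt and no reset: what is moved stays moved. The work goes in short steps, Python scripts to look and compute and a shell command to move; the robot and the scene stay as the last step left them, time stands still between calls to the robot, and variables do not carry over. Pictures are saved under pics/ and viewed, and the job is handed in when it is done.

```bash
ls; mkdir -p pics; python3 - <<'E'
from bench import arm, imaging
import cv2, numpy as np
print(arm.tip_reach, arm.observe())
for n in ("scene","side","wrist"):
    d=imaging.read_camera(n)
    cv2.imwrite(f"pics/{n}0.png",d["img"][:,:,::-1]); np.save(f"pics/{n}0.npy",d,allow_pickle=True)
    print(n,{k:(v.tolist() if hasattr(v,'tolist') else v) for k,v in d.items() if k not in("img","depth")})
E
```

```text
pics
0.025 {'time': 0.0, 'q': array([-2.02804371e-01,  2.59325584e-01,  1.53607612e+00, -1.90773040e-05,
        1.34797120e+00, -2.02841907e-01]), 'qd': array([-0.00056847,  0.00038602, -0.00143308, -0.00061109, -0.00060624,
       -0.00058259]), 'joint_torque': array([ 2.41929010e-04, -4.37298238e+01, -2.84004611e+01,  7.19661056e-02,
        4.11791797e-02, -1.14769305e-04]), 'ee_pos': array([5.49506554e-01, 1.16047526e-04, 2.42829824e-01]), 'ee_rot': array([-7.06986157e-01,  6.03066991e-04,  6.32601972e-04,  7.07226845e-01]), 'ft_force': array([-0.51841737, -0.10149923, -0.21877089]), 'ft_torque': array([0.02977721, 0.00136606, 0.01139266]), 'grip_width': 0.0929773253508762}
scene {'vfov': 52.728344626366905, 'cx': 254.95446546337192, 'cy': 193.3789369771962, 'distortion': [-0.05216235871819404, 0.0, 0.0, 0.0, 0.0], 'extrinsics': [[-0.7266532132489358, -0.4058887571117544, 0.554282801938931, 1.306256543945353], [0.6870029903166767, -0.43097312786943553, 0.5850547447464894, 0.7225761650104253], [0.0014138496883685943, 0.8059258526097242, 0.5920147980619642, 0.867249774694789], [0.
[... 202 characters left out ...]
5062661534492764, -0.2774695305346929, 0.27705223694604947], [-0.3733514015874916, 0.6610393211469977, -0.6508730650673535, -0.7756745309203459], [0.02029215678661992, 0.7072576019939706, 0.7066646395530806, 0.9615518733128577], [0.0, 0.0, 0.0, 1.0]]}
wrist {'vfov': 62.001414336479854, 'cx': 252.16274131470465, 'cy': 194.70947760168715, 'distortion': [-0.030817387145882173, 0.0, 0.0, 0.0, 0.0], 'mount': [[0.9999994472699998, 0.0009434109490297854, 0.00046415026973808227, -0.0006479829202530318], [0.00021313551125069362, 0.2503981965374467, -0.9681429118389724, -0.14004521418631938], [-0.0010295790137192448, 0.9681424756442475, 0.25039785706047707, 0.06972732240881353], [0.0, 0.0, 0.0, 1.0]]}
```

View pics/scene0.png

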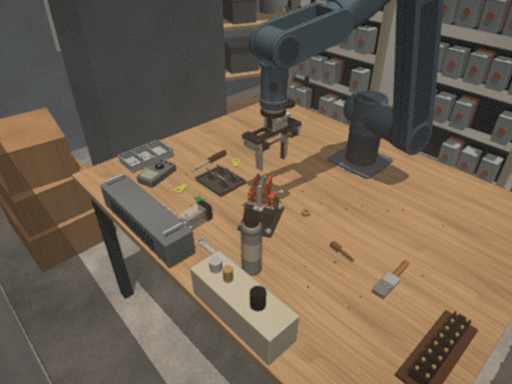

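View pics/side0.png

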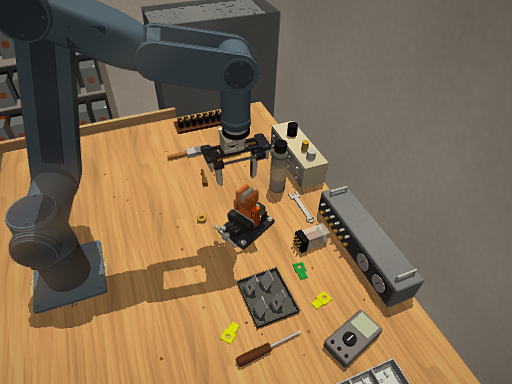

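View pics/wrist0.png

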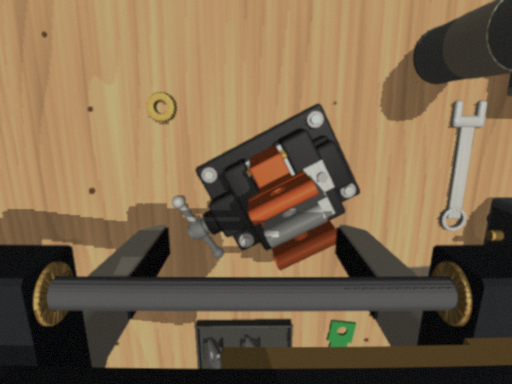

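```bash
cat > h.py <<'E'
import numpy as np, cv2
from scipy.spatial.transform import Rotation as R
def K(d):
    f=d["img"].shape[0]/2/np.tan(np.radians(d["vfov"])/2)
    return np.array([[f,0,d["cx"]],[0,f,d["cy"]],[0,0,1.]])
def T_tool(s):
    T=np.eye(4);T[:3,:3]=R.from_quat(s["ee_rot"]).as_matrix();T[:3,3]=s["ee_pos"];return T
def ext(d):
    return np.array(d["extrinsics"]) if "extrinsics" in d else T_tool(d["state"])@np.array(d["mount"])
def grab(n,name):
    from bench import arm,imaging
    s=arm.observe(); d=imaging.read_camera(n); d["state"]=s
    np.save(f"pics/{name}.npy",d,allow_pickle=True); cv2.imwrite(f"pics/{name}.png",d["img"][:,:,::-1]); return d
def load(name):
    return np.load(f"pics/{name}.npy",allow_pickle=True).item()
def rays(d,uv):
    uv=np.asarray(uv,float).reshape(-1,1,2)
    n=cv2.undistortPoints(uv,K(d),np.array(d["distortion"])).reshape(-1,2)
    return np.c_[n[:,0],-n[:,1],-np.ones(len(n))]
def plane(d,uv,z):
    E=ext(d); r=rays(d,uv)@E[:3,:3].T; o=E[:3,3]
    t=(z-o[2])/r[:,2]; return o+r*t[:,None]
def pts(d,uv):
    uv=np.asarray(uv,int).reshape(-1,2); z=d["depth"][uv[:,1],uv[:,0]]
    E=ext(d); return (rays(d,uv)*z[:,None])@E[:3,:3].T+E[:3,3]
def proj(d,P):
    P=np.asarray(P,float).reshape(-1,3);E=np.linalg.inv(ext(d));p=P@E[:3,:3].T+E[:3,3]
    q=p*[1,-1,-1]
    return cv2.projectPoints(q,np.zeros(3),np.zeros(3),K(d),np.array(d["distortion"]))[0].reshape(-1,2)
def crop(d,x0,y0,x1,y1,k,name):
    c=cv2.resize(d["img"][y0:y1,x0:x1,::-1],None,fx=k,fy=k,interpolation=cv2.INTER_CUBIC);cv2.imwrite(f"pics/{name}.png",c)
E
python3 - <<'E'
from h import *
for n in("scene","side","wrist"):
    d=load(n+"0")
    d["state"]={"ee_pos":np.array([5.49506554e-01, 1.16047526e-04, 2.42829824e-01]),"ee_rot":[-7.06986157e-01,  6.03066991e-04,  6.32601972e-04,  7.07226845e-01]}
    np.save(f"pics/{n}0.npy",d,allow_pickle=True)
    if n=="scene":
        crop(d,190,140,350,260,5,"c1")
    if n=="side":
        crop(d,180,150,340,270,5,"c2"); crop(d,220,250,340,340,6,"c3")
    print(pts(d,[(256,192)]),plane(d,[(256,192)],0))
E
```

```text
[[ 0.60976692 -0.00769068  0.13147836]] [[ 0.485308  -0.1381854  0.       ]]
[[ 0.60844245 -0.02429942  0.16957097]] [[6.79396383e-01 1.36577443e-01 1.11022302e-16]]
[[ 0.5522498  -0.00740247  0.07318484]] [[ 0.55299399 -0.0256442   0.        ]]
```

View pics/c1.png

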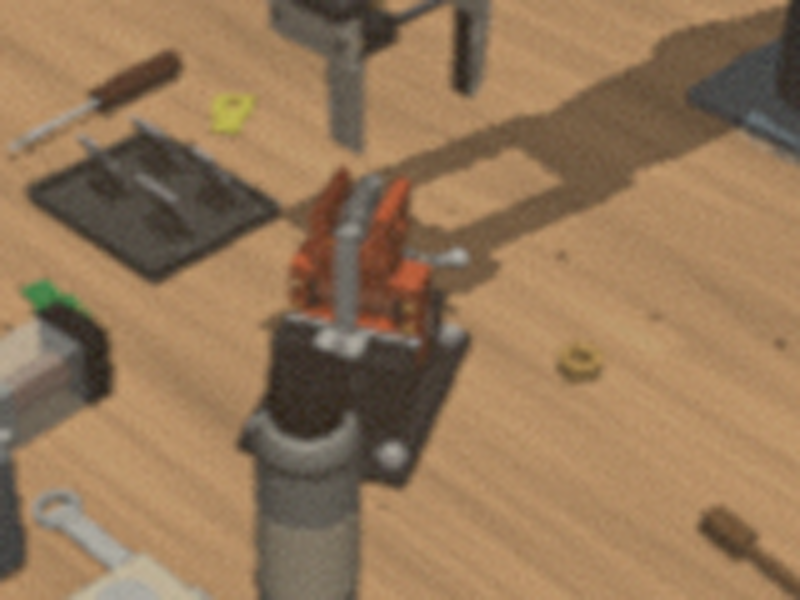

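View pics/c2.png

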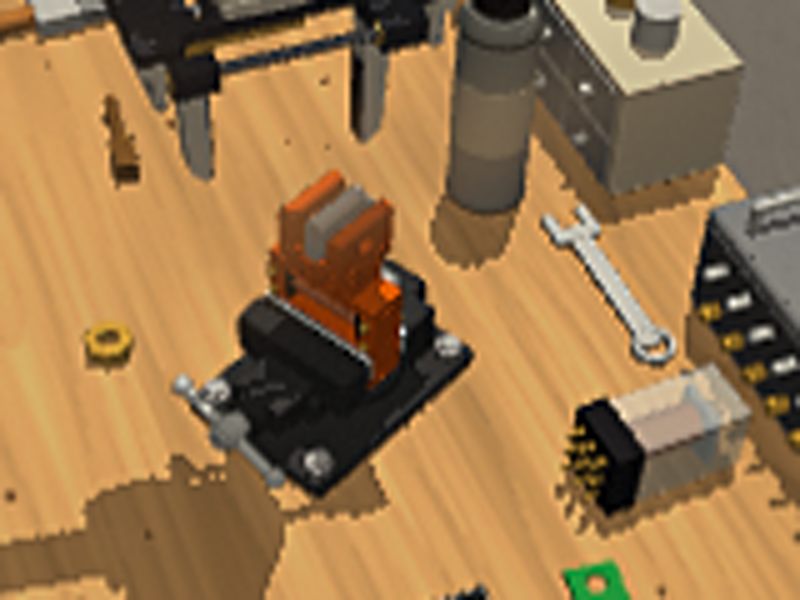

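View pics/c3.png

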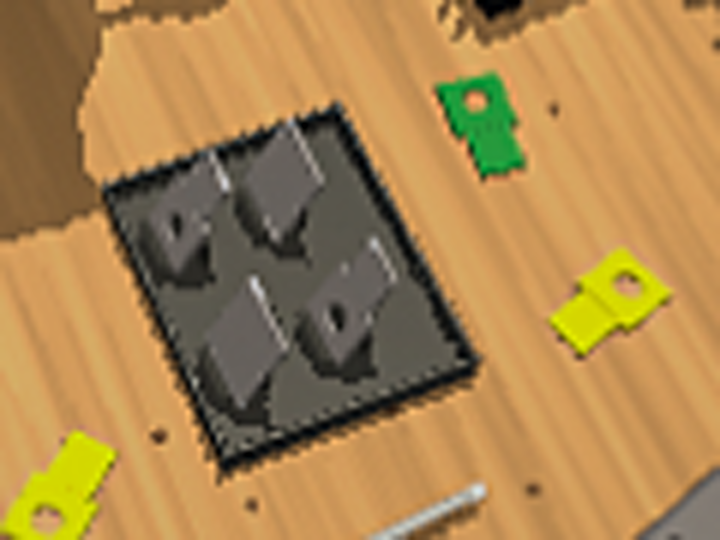

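```bash
python3 - <<'E'
from h import *
d=load("side0"); s=load("scene0"); w=load("wrist0")
# tin rim corners in side (crop c3 x6 offset 220,250)
c=[(220+x/6,250+y/6) for x,y in [(105,188),(338,105),(478,365),(222,468)]]
P=plane(d,c,.016); print("tin",P,P.mean(0)); print(np.diff(P,axis=0))
pn=[(180+x/5,150+y/5) for x,y in [(125,172),(108,98)]]
print("pin",plane(d,pn,.007))
# scene
ps=[(190+x/5,140+y/5) for x,y in [(725,525),(790,590)]]
print(plane(s,ps,.009))
for n,uv in(("nut",(202,219)),):print(n,plane(d,[uv],.007))
# orange mask in wrist: top points
hsv=cv2.cvtColor(w["img"],cv2.COLOR_RGB2HSV)
m=(hsv[...,0]<12)&(hsv[...,1]>170)&(hsv[...,2]>80)
ys,xs=np.nonzero(m); Q=pts(w,np.c_[xs,ys]); k=Q[:,2]>.13; print(k.sum(),Q[k].mean(0),Q[:,2].max())
crop(d,170,140,240,200,8,"c4")
crop(w,180,80,370,280,3,"c5")
E
```

```text
tin [[ 0.47538494 -0.21408565  0.016     ]
 [ 0.60414702 -0.21104515  0.016     ]
 [ 0.60497841 -0.36796354  0.016     ]
 [ 0.47365104 -0.37102765  0.016     ]] [ 0.53954035 -0.2910305   0.016     ]
[[ 1.28762074e-01  3.04049396e-03  1.11022302e-16]
 [ 8.31392550e-04 -1.56918390e-01 -1.11022302e-16]
 [-1.31327372e-01 -3.06410657e-03  1.11022302e-16]]
pin [[0.5097317  0.23780435 0.007     ]
 [0.52201751 0.32611566 0.007     ]]
[[0.50789388 0.25012612 0.009     ]
 [0.52492305 0.31267291 0.009     ]]
nut [[0.4489522  0.07127237 0.007     ]]
2337 [ 0.57619388 -0.00403582  0.16714201] 0.3828996852029836
```

View pics/c5.png

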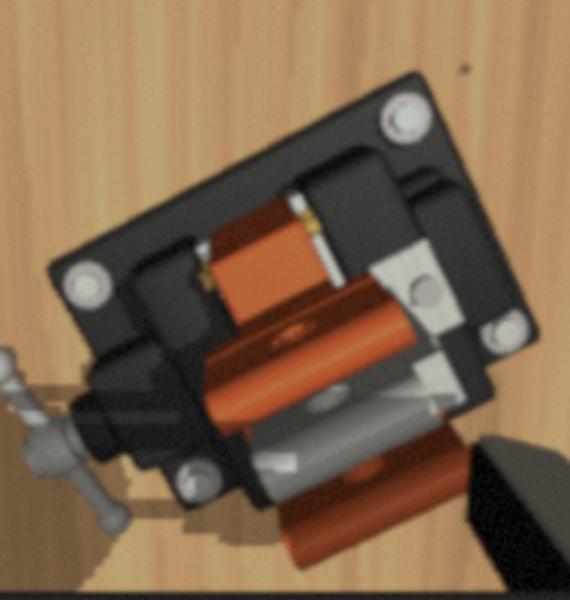

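View pics/c4.png

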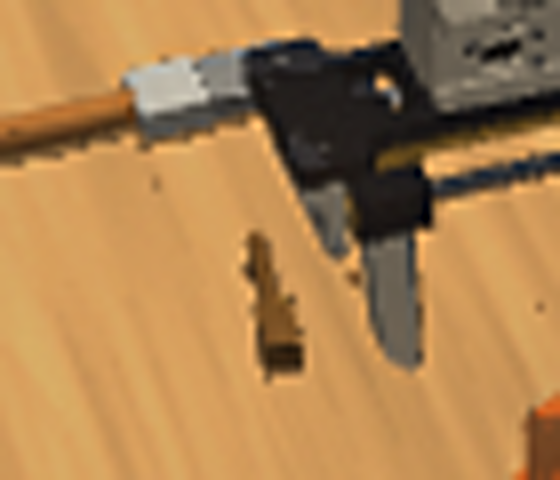

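```bash
python3 -m creep '[93,50,-30,-290,0,-1.571,0, 93,50,-30,-290,0,-1.571,0, 93,50,-30,-290,0,-1.571,0, 93,50,-30,-290,0,-1.571,0, 93,50,-30,-290,0,-1.571,0, 93,50,-30,-290,0,-1.571,0, 93,50,-30,-290,0,-1.571,0, 93,50,-30,-290,0,-1.571,0, 93,50,-30,-290,0,-1.571,0, 93,50,-30,-290,0,-1.571,0, 93,50,-30,-290,0,-1.571,0, 93,50,-30,-290,0,-1.571,0, 93,50,-30,-290,0,-1.571,0]'
python3 - <<'E'
from h import *
d=grab("wrist","w1"); print(d["state"]["q"],d["state"]["ee_pos"],T_tool(d["state"])[:3,:3].round(3),d["state"]["time"])
grab("scene","s1"); grab("side","d1")
E
```

```text
time: 1.45
ee_pos: [0.5996, -0.2898, 0.2725]
ee_rot: [-0.5, -0.499, 0.5, 0.501]
ft_force: [0.4, -0.0, -0.1]
grip_width: 0.0927
[-6.17134676e-01  4.57531191e-01  1.17598823e+00 -5.34188668e-04
  1.51003390e+00 -2.18558935e+00] [ 0.59956475 -0.28980904  0.27250054] [[ 0.002 -0.002 -1.   ]
 [ 1.     0.001  0.002]
 [ 0.001 -1.     0.002]] 1.45
```

View pics/w1.png

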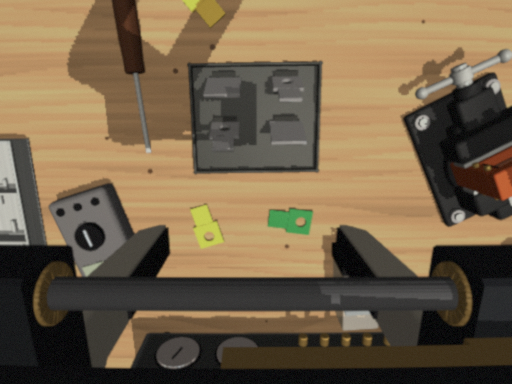

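View pics/d1.png

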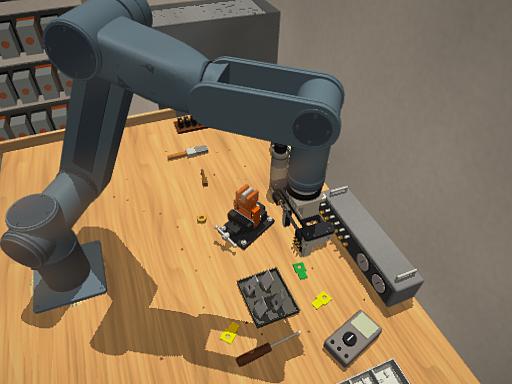

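```bash
python3 - <<'E'
from h import *
w=load("w1"); d=load("d1"); s=load("s1")
crop(w,185,55,330,180,5,"c6")
crop(d,190,120,310,270,4,"c7")
crop(s,180,140,360,275,4,"c8")
E
```

```text
(no output)
```

View pics/c6.png

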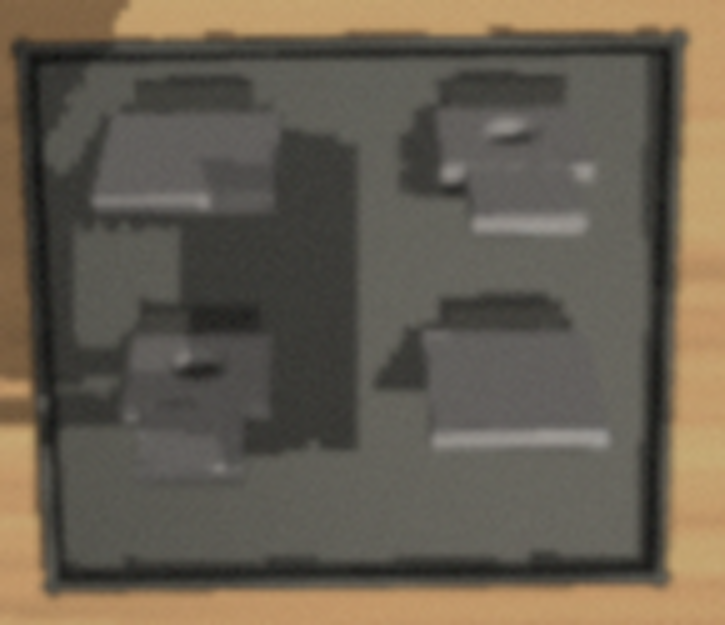

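View pics/c7.png

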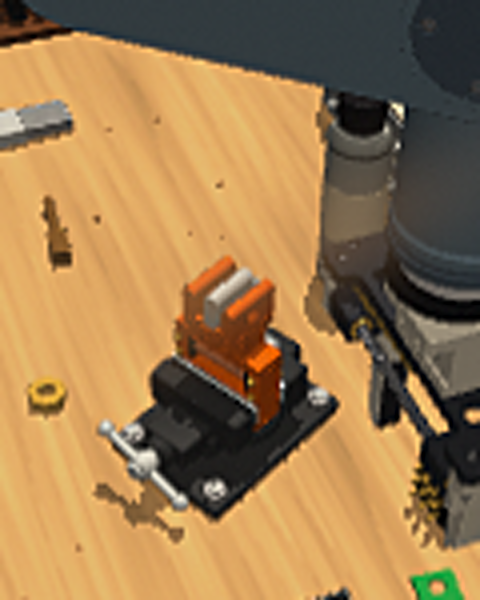

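View pics/c8.png

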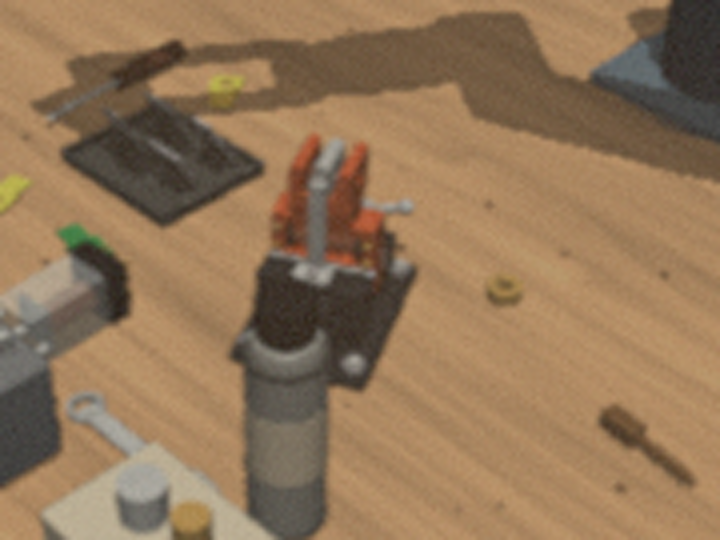

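```bash
python3 - <<'E'
from h import *
w=load("w1"); d=load("d1"); s=load("s1")
f=lambda L:[(185+x/5,55+y/5) for x,y in L]
P=plane(w,f([(20,44),(680,40),(662,580),(50,588)]),.016);print("tin wrist",P.round(4),P.mean(0))
yaw=lambda v:np.degrees(np.arctan2(v[1],v[0]))
print(yaw(P[3]-P[0]),yaw(P[2]-P[1]),yaw(P[1]-P[0])-90)
print("A top",plane(w,f([(473,224),(587,224),(530,224)]),.062).round(4))
print("B top",plane(w,f([(137,475),(242,475),(190,475)]),.062).round(4))
print("blank tops",plane(w,f([(520,440),(187,202)]),.051).round(4))
print("A hole",plane(w,f([(507,128)]),.0235).round(4),"B",plane(w,f([(198,362)]),.0235).round(4))
# depth for tabs
for n,L in(("A",[(530,195),(530,224),(500,195),(560,195)]),("B",[(190,440),(190,475),(215,440),(160,440)])):
    print(n,pts(w,np.round(f(L)).astype(int)).round(4))
# predicted
c=P.mean(0)
for n,(x,y) in dict(A=(-.048,.037),B=(.004,-.037)).items():
    b=c+[x,y,0]; print(n,"rest base",b, "top if base at bottom", b[0]+.058*np.sin(np.radians(28)))
# hinge, can from side
c7=lambda L:[(190+x/4,120+y/4) for x,y in L]
print("can base", plane(d,c7([(340,310)]),0), "pin head end/pt",plane(d,c7([(61,255),(48,200)]),.009))
c8=lambda L:[(180+x/4,140+y/4) for x,y in L]
print("pin scene", plane(s,c8([(622,425),(688,475)]),.009),"head ends",plane(s,c8([(607,412),(640,437)]),.016))
E
```

```text
tin wrist [[ 0.4739 -0.3624  0.016 ]
 [ 0.4734 -0.2084  0.016 ]
 [ 0.6012 -0.2069  0.016 ]
 [ 0.6027 -0.3612  0.016 ]] [ 0.53780488 -0.28472331  0.016     ]
0.5310257815992889 0.6526174823635759 0.15350118354321296
A top [[ 0.5166 -0.2599  0.062 ]
 [ 0.5166 -0.2358  0.062 ]
 [ 0.5166 -0.2478  0.062 ]]
B top [[ 0.5693 -0.3326  0.062 ]
 [ 0.5694 -0.3096  0.062 ]
 [ 0.5693 -0.321   0.062 ]]
blank tops [[ 0.563  -0.2476  0.051 ]
 [ 0.5114 -0.3211  0.051 ]]
A hole [[ 0.4937 -0.2492  0.0235]] B [[ 0.5467 -0.3219  0.0235]]
A [[ 0.5103 -0.2469  0.0529]
 [ 0.5168 -0.2477  0.0606]
 [ 0.5102 -0.2534  0.0525]
 [ 0.5103 -0.2406  0.0539]]
B [[ 0.5625 -0.3216  0.053 ]
 [ 0.5693 -0.321   0.0621]
 [ 0.5625 -0.3159  0.0536]
 [ 0.5625 -0.3283  0.0532]]
A rest base [ 0.48980488 -0.24772331  0.016     ] top if base at bottom 0.5170342284843711
B rest base [ 0.54180488 -0.32172331  0.016     ] top if base at bottom 0.5690342284843711
can base [[0.73458049 0.08410261 0.        ]] pin head end/pt [[0.51118819 0.23885519 0.009     ]
 [0.52230504 0.32089074 0.009     ]]
pin scene [[0.51131493 0.25469719 0.009     ]
 [0.51864091 0.32304337 0.009     ]] head ends [[0.51457785 0.24128572 0.016     ]
 [0.51836563 0.27637596 0.016     ]]
```

```bash
python3 -m creep '[44,42,155,53,0.489,0,0, 44,42,155,53,0.489,0,0, 44,42,155,53,0.489,0,0, 44,42,155,53,0.489,0,0, 44,42,155,53,0.489,0,0, 44,42,155,53,0.489,0,0, 44,42,155,53,0.489,0,0]' 30
python3 - <<'E'
from h import *
d=grab("wrist","w2"); print(d["state"]["q"],d["state"]["ee_pos"],T_tool(d["state"])[:3,:3].round(3),d["state"]["time"])
E
```

```text
time: 2.3
ee_pos: [0.548, -0.2495, 0.1218]
ee_rot: [-0.367, -0.365, 0.605, 0.605]
ft_force: [1.0, -2.0, 0.7]
grip_width: 0.045
[-0.48704184  0.73233956  1.16729404 -0.22173482  1.67239264 -2.02881436] [ 0.54795727 -0.2494518   0.12177638] [[ 0.002 -0.464 -0.886]
 [ 1.    -0.002  0.004]
 [-0.003 -0.886  0.464]] 2.3
```

View pics/w2.png

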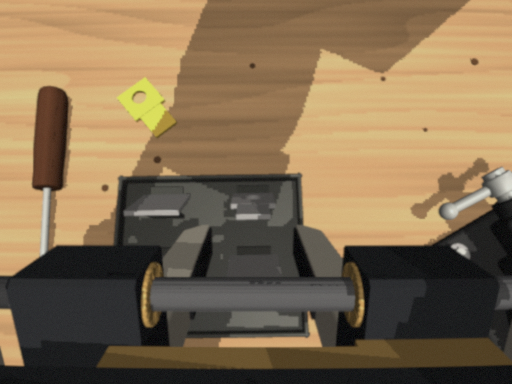

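```bash
python3 - <<'E'
from h import *
d=load("w2"); crop(d,180,170,320,270,5,"c9")
E
```

```text
(no output)
```

View pics/c9.png

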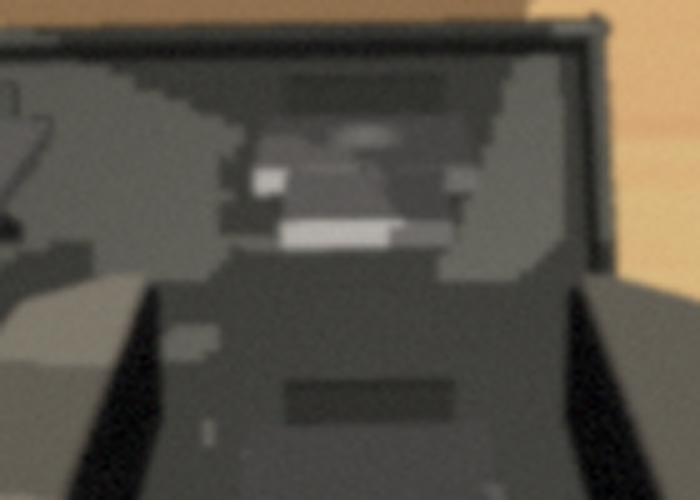

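```bash
python3 - <<'E'
from h import *
d=load("w2"); T=np.linalg.inv(T_tool(d["state"]))
uv=[(253.4,217)]
P=plane(d,uv,.062); D=pts(d,[(253,217)]); print(P,D, [ (T@np.r_[p,1])[:3] for p in (P[0],D[0])])
E
```

```text
[[ 0.51670375 -0.24807566  0.062     ]] [[ 0.51665529 -0.24834869  0.06170697]] [array([ 1.49396169e-03,  6.74511393e-02, -5.99460973e-05]), array([ 0.00122176,  0.06773366, -0.00015403])]
```

```bash
python3 -m creep '[44,1,40,0,0,0,0, 44,1,69,0,0,0,0, 44,1,69,0,0,0,0, 44,1,69,0,0,0,0, 0,1,69,0,0,0,0, 0,1,69,0,0,0,0, 0,1,69,0,0,0,0, 0,1,69,0,0,0,0, 0,1,69,0,0,0,0]' 30
```

```text
time: 3.25
ee_pos: [0.5167, -0.2488, 0.0617]
ee_rot: [-0.368, -0.365, 0.605, 0.605]
ft_force: [2.7, 0.6, 5.5]
grip_width: 0.0238
```

```bash
python3 -m creep '[36,0,0,0,0,0,0, 36,0,0,0,0,0,0, 36,0,-4,0,0,0,0, 36,0,-4,0,0,0,0, 0,0,-4,0,0,0,0, 0,0,-4,0,0,0,0, 0,0,-4,0,0,0,0, 0,0,-4,0,0,0,0, 0,0,-4,0,0,0,0]' 30
python3 - <<'E'
from h import *
d=grab("wrist","w3"); print(d["state"]["ee_pos"],d["state"]["ft_force"]); crop(d,150,150,350,300,4,"c10")
E
```

```text
time: 4.15
ee_pos: [0.5185, -0.2487, 0.0651]
ee_rot: [-0.368, -0.365, 0.605, 0.605]
ft_force: [-0.0, 0.1, 0.0]
grip_width: 0.0236
[ 0.51850867 -0.24874048  0.06509955] [-0.03237208  0.07959815  0.00822818]
```

View pics/c10.png

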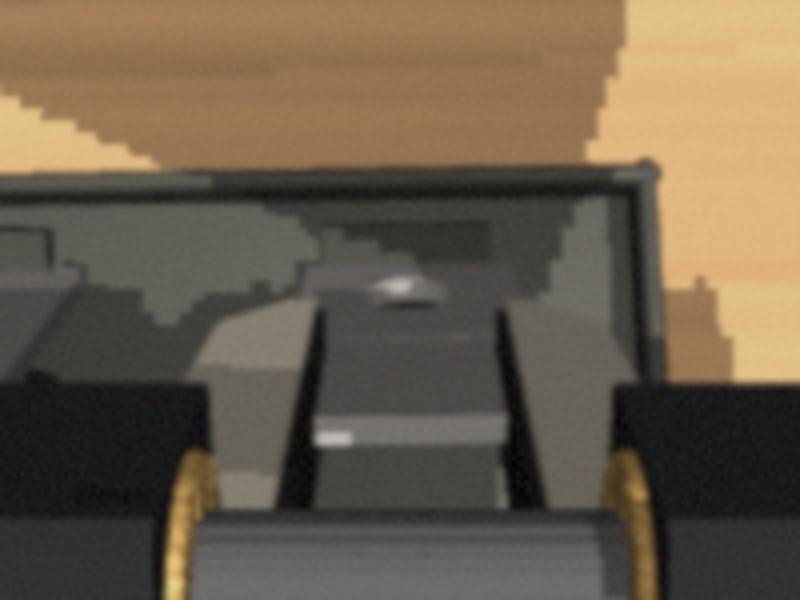

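```bash
python3 - <<'E'
from h import *
d=load("wrist0"); f=lambda L:[(180+x/3,80+y/3) for x,y in L]
P=plane(d,f([(310,375),(380,520),(344,445),(215,410),(405,325),(290,555),(470,485)]),.170);print(P.round(4))
# baseplate corners at z~.012?
Q=plane(d,f([(50,268),(418,72),(538,338)]),.012);print(Q.round(4),np.degrees(np.arctan2(*(Q[1]-Q[0])[[1,0]])),np.linalg.norm(Q[1]-Q[0]),np.degrees(np.arctan2(*(Q[1]-Q[2])[[1,0]])),np.linalg.norm(Q[1]-Q[2]))
E
```

```text
[[ 0.5703  0.0074  0.17  ]
 [ 0.588  -0.029   0.17  ]
 [ 0.5787 -0.0098  0.17  ]
 [ 0.5483 -0.0011  0.17  ]
 [ 0.5917  0.0193  0.17  ]
 [ 0.5665 -0.0383  0.17  ]
 [ 0.6092 -0.02    0.17  ]]
[[ 0.483   0.0049  0.012 ]
 [ 0.6237  0.0789  0.012 ]
 [ 0.6769 -0.0235  0.012 ]] 27.778670982512722 0.15894873639062632 117.46343674977892 0.11548871726566065
```

```bash
python3 -m creep '[0,0,-50,0,0,0,0, 0,0,-100,0,0,0,0, 0,0,-150,0,0,0,0, 0,0,-150,0,0,0,0]'
```

```text
time: 4.6
ee_pos: [0.5924, -0.2494, 0.2051]
ee_rot: [-0.374, -0.367, 0.604, 0.601]
ft_force: [0.8, 0.1, -1.0]
grip_width: 0.0235
```

```bash
cat >> h.py <<'E'
def Rdown(yawdeg,rev=False):
    a=np.radians(yawdeg);c,s=np.cos(a),np.sin(a)
    return np.array([[c,0,-s],[s,0,c],[0,-1,0]])
def plan(pos,Rt):
    from bench import arm
    T=T_tool(arm.observe()); M=T[:3,:3].T
    print("shift mm",(M@(np.asarray(pos)-T[:3,3])*1000).round(1),"rv",R.from_matrix(M@Rt).as_rotvec().round(4))
E
python3 - <<'E'
from h import *
plan((.606,-.063,.30),Rdown(27))
E
```

```text
shift mm [185.4 -92.5  31.8] rv [-0.4142  1.0749 -0.2664]
```

```bash
python3 -m creep '[0,185,-92,32,-0.4142,1.0749,-0.2664, 0,185,-92,32,-0.4142,1.0749,-0.2664, 0,185,-92,32,-0.4142,1.0749,-0.2664, 0,185,-92,32,-0.4142,1.0749,-0.2664, 0,185,-92,32,-0.4142,1.0749,-0.2664, 0,185,-92,32,-0.4142,1.0749,-0.2664, 0,185,-92,32,-0.4142,1.0749,-0.2664, 0,185,-92,32,-0.4142,1.0749,-0.2664, 0,185,-92,32,-0.4142,1.0749,-0.2664, 0,185,-92,32,-0.4142,1.0749,-0.2664, 0,185,-92,32,-0.4142,1.0749,-0.2664, 0,185,-92,32,-0.4142,1.0749,-0.2664]'
python3 - <<'E'
from h import *
d=grab("wrist","w4"); print(d["state"]["ee_pos"],T_tool(d["state"])[:3,:3].round(3)); crop(d,130,80,390,275,3,"c11")
E
```

```text
time: 5.8
ee_pos: [0.6059, -0.0638, 0.2989]
ee_rot: [-0.687, -0.165, 0.166, 0.688]
ft_force: [0.4, 0.4, -0.4]
grip_width: 0.0234
[ 0.60588827 -0.06376571  0.29892092] [[ 0.891 -0.002 -0.455]
 [ 0.455  0.001  0.891]
 [-0.001 -1.     0.001]]
```

View pics/w4.png

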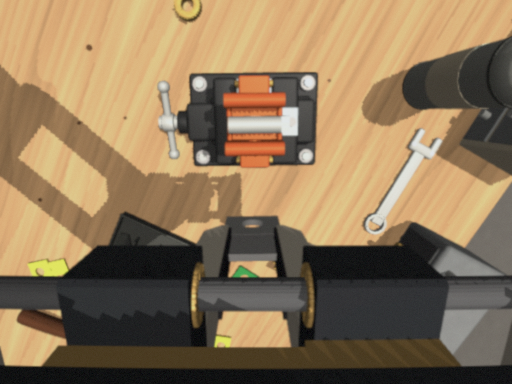

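View pics/c11.png

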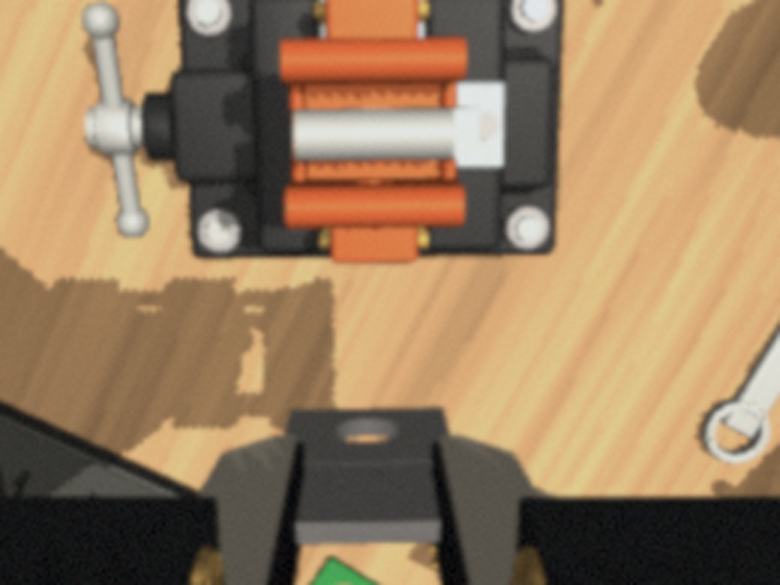

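```bash
python3 - <<'E'
from h import *
d=load("w4"); T=np.linalg.inv(T_tool(d["state"]))
img=d["img"]; hsv=cv2.cvtColor(img,cv2.COLOR_RGB2HSV)
m=((hsv[...,0]<14)&(hsv[...,1]>150)).astype(np.uint8)
dep=d["depth"]
# keep pixels with height > .160
ys,xs=np.nonzero(m[60:200,200:310]); xs+=200; ys+=60
P=pts(d,np.c_[xs,ys]); k=P[:,2]>.158
m2=np.zeros_like(m); m2[ys[k],xs[k]]=1
n,l,st,ce=cv2.connectedComponentsWithStats(m2)
cs=[]
for i in range(1,n):
    if st[i,4]>100:
        r=cv2.minAreaRect(np.argwhere(l==i)[:,::-1].astype(np.float32)); print(st[i],ce[i],r); cs.append(ce[i])
W=plane(d,cs,.1685); print(W); c=W.mean(0); v=W[0]-W[1]; print(c,np.linalg.norm(v),np.degrees(np.arctan2(-v[0],v[1])))
print("tool",[(T@np.r_[w,1])[:3].round(4) for w in [*W,c]])
# shim: tab top edge corners in c11, hole centre
f=lambda L:[(130+x/3,80+y/3) for x,y in L]
U=np.array(f([(296,530),(442,530),(369,530),(369,431),(291,411),(446,411)]))
E=np.array(d["mount"]); r=rays(d,U)
# intersect with planes z_tool: use known tool y
for (rr,yy,n) in zip(r,[-.003,-.003,-.003,.047,.061,.061],["tl","tr","tm","hole","bl","br"]):
    rt=E[:3,:3]@rr;o=E[:3,3];t=(yy-o[1])/rt[1];print(n,((o+t*rt)*1000).round(2))
E
```

```text
[224  92  61  16 875] [253.41142857  99.69828571] ((254.0, 99.5), (15.0, 60.0), 90.0)
[225 140  60  16 876] [254.21232877 147.87671233] ((254.5160675048828, 147.87008666992188), (14.79376220703125, 59.13801574707031), 88.93909454345703)
[[ 0.56993594  0.00777557  0.1685    ]
 [ 0.58832657 -0.02674928  0.1685    ]]
[ 0.57913125 -0.00948685  0.1685    ] 0.0391175259087639 28.04324868174002
tool [array([0.0007, 0.1305, 0.0799]), array([0.0013, 0.1305, 0.0408]), array([0.001 , 0.1305, 0.0604])]
tl [-11.36  -3.     4.65]
tr [11.37 -3.    4.62]
tm [ 0.   -3.    4.64]
hole [ 0.12 47.    3.07]
bl [-17.06  61.     2.75]
br [17.14 61.    2.72]
```

```bash
python3 -m creep '[0,1,20,49,0,-0.009,0, 0,1,56,49,0,-0.009,0, 0,1,56,49,0,-0.009,0, 0,1,56,49,0,-0.009,0, 0,1,56,49,0,-0.009,0]'
python3 - <<'E'
from h import *
d=grab("wrist","w5"); print(d["state"]["ee_pos"],T_tool(d["state"])[:3,:3].round(3)); crop(d,160,140,350,280,4,"c12")
d=grab("side","d5"); crop(d,190,150,300,250,6,"c13")
d=grab("scene","s5"); crop(d,220,150,310,230,7,"c14")
E
```

```text
time: 6.35
ee_pos: [0.5858, -0.0206, 0.2447]
ee_rot: [0.687, 0.169, -0.168, -0.687]
ft_force: [-0.1, 0.7, -0.5]
grip_width: 0.0238
[ 0.58583016 -0.02056507  0.2446602 ] [[ 0.887  0.001 -0.462]
 [ 0.462 -0.     0.887]
 [ 0.001 -1.    -0.001]]
```

View pics/c12.png

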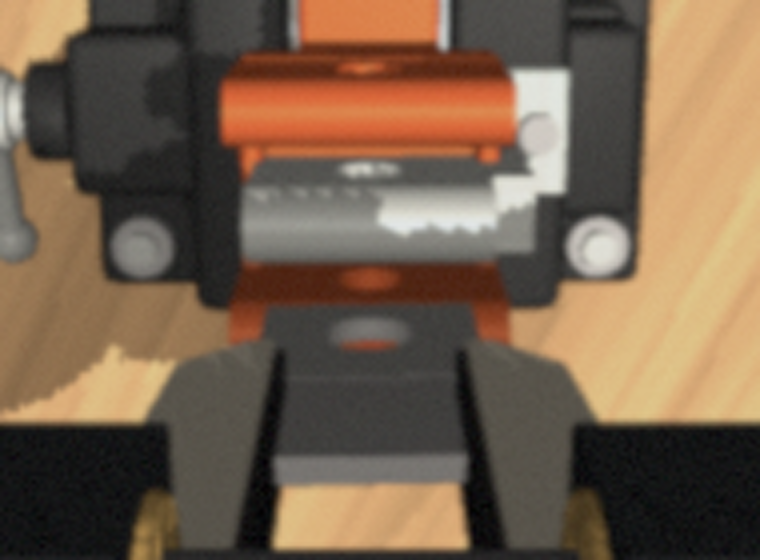

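View pics/c13.png

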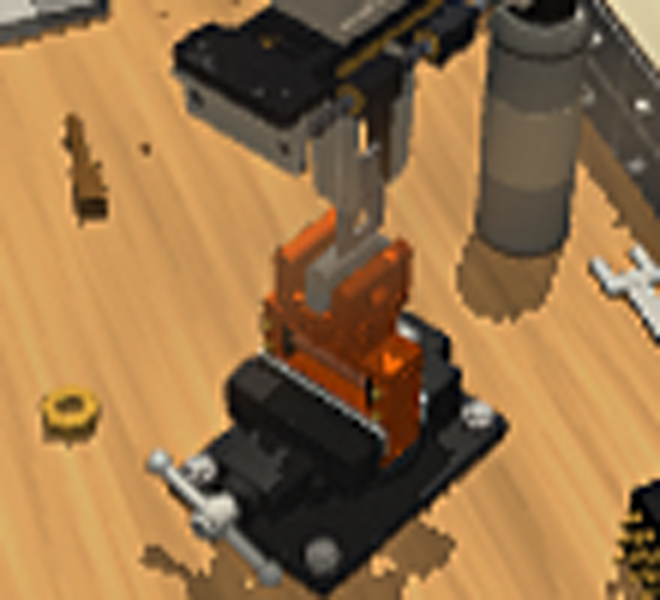

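View pics/c14.png

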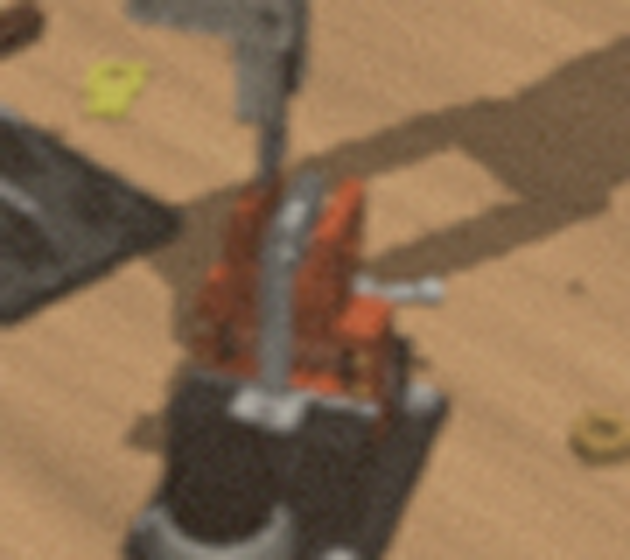

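```bash
python3 - <<'E'
from h import *
d=load("w5"); T=np.linalg.inv(T_tool(d["state"]))
f=lambda L:[(160+x/4,140+y/4) for x,y in L]
W=plane(d,f([(361,68),(370,168),(370,279)]),.154)
t=np.array([(T@np.r_[w,1])[:3]*1000 for w in W]); print(t.round(2)); print("axis centre est z",t[:,2]-[26,7,-14])
v=W[0]-W[2]; print(np.degrees(np.arctan2(-v[0],v[1])))
E_=np.array(d["mount"])
for uv,yy,n in [((371,334),.0469,"hole"),((275,306),.0609,"bl"),((473,306),.0609,"br"),((371,468),.0029,"top"),((270,484),.0029,"t-l-back")]:
    rt=E_[:3,:3]@rays(d,f([uv]))[0];o=E_[:3,3];k=(yy-o[1])/rt[1];print(n,((o+k*rt)*1000).round(2))
# depth points on shim face, knuckle top
for n,uv in(("tabface",(371,410)),("body",(290,345)),("knuckletop",(300,215)),("lugtop",(300,105))):
    p=pts(d,np.round(f([uv])).astype(int))[0]; print(n,p.round(4),((T@np.r_[p,1])[:3]*1000).round(1))
E
```

```text
[[-1.76 90.63 38.52]
 [-0.14 90.64 20.01]
 [-0.16 90.66 -1.42]]
axis centre est z [12.51786845 13.00757142 12.58445694]
29.820805402662966
hole [-3.00e-02  4.69e+01  3.22e+00]
bl [-15.89  60.9    3.14]
br [16.85 60.9   3.1 ]
top [-0.1   2.9   1.66]
t-l-back [-12.45   2.9   -0.47]
tabface [ 0.5845 -0.0179  0.2264] [ 0.1 18.3  3. ]
body [ 0.5732 -0.0236  0.2021] [-12.6  42.6   3.2]
knuckletop [ 0.568  -0.0128  0.1706] [-12.3  74.   15.1]
lugtop [0.5593 0.0045 0.1695] [-12.   75.1  34.5]
```

```bash
python3 -m creep '[0,0,8,1,0,0,0, 0,0,16,1,0,0,0, 0,0,24,1,0,0,0, 0,0,34,1,0,0,0, 0,0,34,1,0,0,0]'
python3 - <<'E'
from h import *
d=grab("wrist","w6"); print(d["state"]["ee_pos"],d["state"]["ft_force"]); crop(d,160,140,350,280,4,"c15")
E
```

```text
time: 7.0
ee_pos: [0.5839, -0.0193, 0.2083]
ee_rot: [-0.686, -0.167, 0.169, 0.687]
ft_force: [0.5, 0.5, 0.3]
grip_width: 0.0234
[ 0.58394947 -0.01931644  0.2082897 ] [0.47441677 0.45614348 0.26703695]
```

View pics/c15.png

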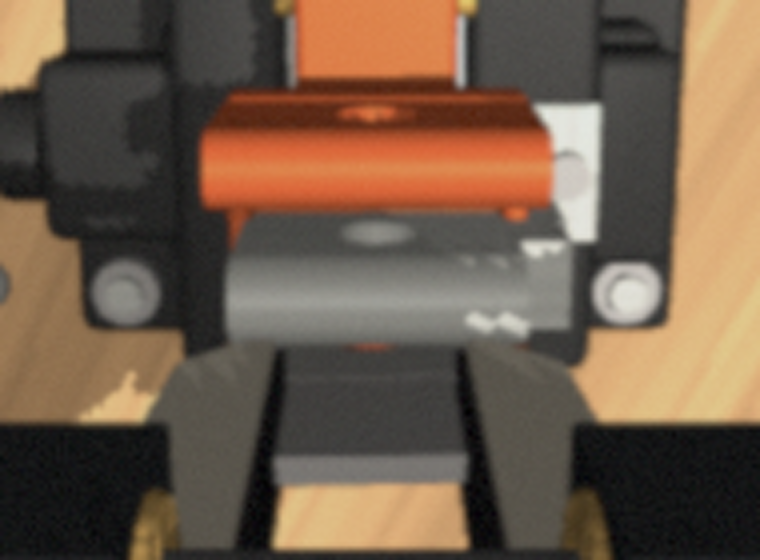

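```bash
python3 -m creep '[0,1,3,0,0,0,0, 0,1,6,0,0,0,0, 0,1,7,0,0,0,0, 0,1,8,0,0,0,0]'
```

```text
time: 7.45
ee_pos: [0.5853, -0.0189, 0.2012]
ee_rot: [-0.687, -0.168, 0.169, 0.687]
ft_force: [-0.1, 0.4, 1.1]
grip_width: 0.0234
```

```bash
python3 -m creep '[0,0,1,0,0,0,0, 0,0,2,0,0,0,0, 0,0,2,0,0,0,0]'
```

```text
time: 7.75
ee_pos: [0.5855, -0.0192, 0.2011]
ee_rot: [0.687, 0.168, -0.168, -0.687]
ft_force: [-3.0, -0.7, 8.9]
grip_width: 0.0233
```

```bash
python3 -m creep '[36,0,0,0,0,0,0, 36,0,0,0,0,0,0, 36,0,0,0,0,0,0, 36,0,-30,0,0,0,0, 36,0,-70,0,0,0,0, 36,0,-100,-30,0,0,0, 36,0,-100,-50,0,0,0, 36,0,-100,-50,0,0,0]'
python3 - <<'E'
from h import *
d=grab("wrist","w7"); print(d["state"]["ee_pos"],d["state"]["ft_force"],d["state"]["time"]); crop(d,150,60,350,210,4,"c16")
d=grab("side","d7"); crop(d,190,150,300,250,6,"c17")
E
```

```text
time: 8.55
ee_pos: [0.6096, -0.0658, 0.3009]
ee_rot: [0.688, 0.168, -0.167, -0.686]
ft_force: [0.7, -0.2, -0.4]
grip_width: 0.036
[ 0.60963186 -0.0658097   0.30086178] [ 0.73922247 -0.24976842 -0.3792106 ] 8.55
```

View pics/c16.png

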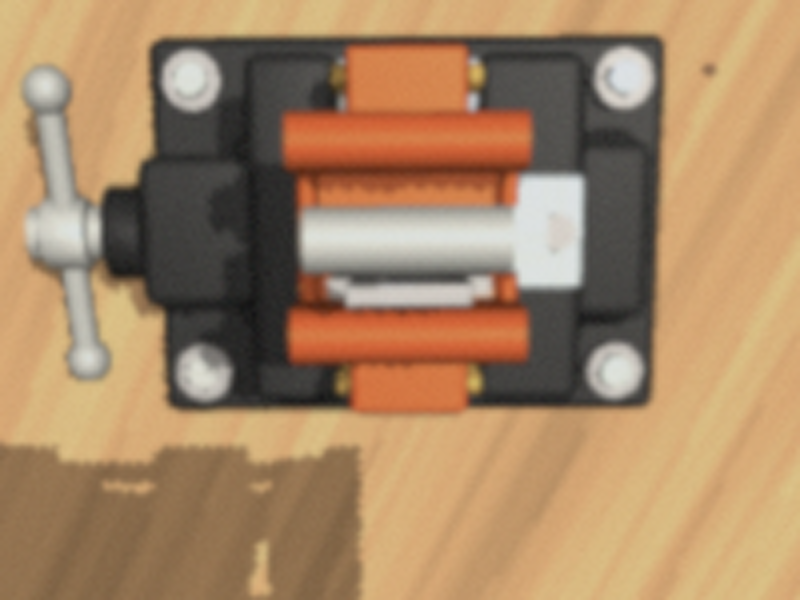

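View pics/c17.png

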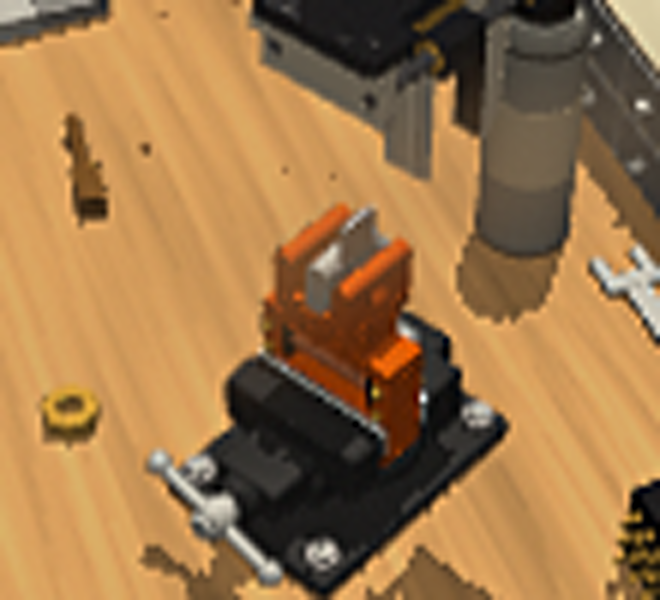

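```bash
python3 - <<'E'
from h import *
plan((.6135,-.322,.1446),R.from_quat([-0.368,-0.365,0.605,0.605]).as_matrix())
E
```

```text
shift mm [-114.   154.4 -232.3] rv [ 0.4278 -1.0665  0.2646]
```

```bash
python3 -m creep '[44,-40,0,-120,0.15,-0.4,0.1, 44,-80,30,-200,0.4278,-1.0665,0.2646, 44,-114,60,-232,0.4278,-1.0665,0.2646, 44,-114,100,-232,0.4278,-1.0665,0.2646, 44,-114,154,-232,0.4278,-1.0665,0.2646, 44,-114,154,-232,0.4278,-1.0665,0.2646, 44,-114,154,-232,0.4278,-1.0665,0.2646, 44,-114,154,-232,0.4278,-1.0665,0.2646, 44,-114,154,-232,0.4278,-1.0665,0.2646, 44,-114,154,-232,0.4278,-1.0665,0.2646, 44,-114,154,-232,0.4278,-1.0665,0.2646]'
python3 - <<'E'
from h import *
d=grab("wrist","w8"); print(d["state"]["ee_pos"],T_tool(d["state"])[:3,:3].round(3)); crop(d,160,150,350,290,4,"c18")
E
```

```text
time: 9.75
ee_pos: [0.6136, -0.3212, 0.1461]
ee_rot: [-0.369, -0.365, 0.604, 0.605]
ft_force: [-0.0, -0.3, -0.2]
grip_width: 0.0443
[ 0.61359731 -0.32122594  0.1460589 ] [[ 0.004 -0.461 -0.887]
 [ 1.    -0.003  0.006]
 [-0.005 -0.887  0.461]]
```

View pics/c18.png

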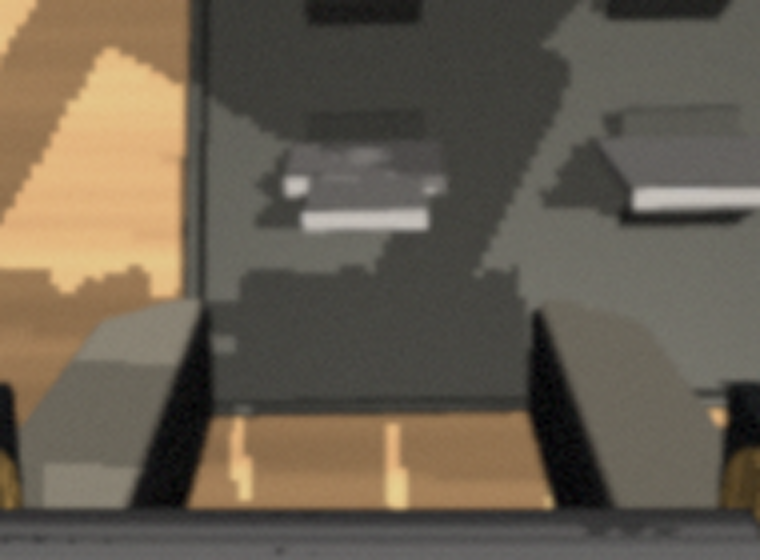

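```bash
python3 - <<'E'
from h import *
d=load("w8"); T=np.linalg.inv(T_tool(d["state"]))
uv=[(160+366/4,150+219/4)]
P=plane(d,uv,.062); D=pts(d,np.round(uv).astype(int)); print(P,D, [ ((T@np.r_[p,1])[:3]*1000).round(1) for p in (P[0],D[0])])
E
```

```text
[[ 0.5692369  -0.32132345  0.062     ]] [[ 0.56933678 -0.32094387  0.06150596]] [array([ 0.2, 95. ,  0.6]), array([ 0.5, 95.4,  0.3])]
```

```bash
python3 -m creep '[44,0,45,0,0,0,0, 44,0,80,0,0,0,0, 44,0,92,0,0,0,0, 44,0,92,0,0,0,0, 44,0,92,0,0,0,0, 0,0,92,0,0,0,0, 0,0,92,0,0,0,0, 0,0,92,0,0,0,0, 0,0,92,0,0,0,0, 0,0,92,0,0,0,0]' 30
```

```text
time: 10.8
ee_pos: [0.5719, -0.3219, 0.0656]
ee_rot: [-0.37, -0.365, 0.604, 0.604]
ft_force: [2.2, 0.3, 3.3]
grip_width: 0.0234
```

```bash
python3 -m creep '[0,0,-50,0,0,0,0, 0,0,-100,0,0,0,0, 0,0,-150,0,0,0,0, 0,0,-200,0,0,0,0, 0,0,-200,0,0,0,0]'
python3 - <<'E'
from h import *
plan((.5758,-.0006,.30),Rdown(27.5))
E
```

```text
time: 11.3
ee_pos: [0.6673, -0.3216, 0.2502]
ee_rot: [-0.376, -0.367, 0.603, 0.6]
ft_force: [0.2, 0.4, 0.5]
grip_width: 0.0236
shift mm [320.1  -6.9 106.7] rv [-0.4103  1.0649 -0.264 ]
```

```bash
python3 -m creep '[0,30,-30,20,-0.1,0.15,-0.03, 0,80,-40,40,-0.2,0.3,-0.07, 0,120,-40,60,-0.3,0.5,-0.12, 0,160,-40,80,-0.41,0.65,-0.18, 0,200,-40,90,-0.41,0.8,-0.22, 0,250,-30,100,-0.4103,0.95,-0.264, 0,290,-20,107,-0.4103,1.065,-0.264, 0,320,-7,107,-0.4103,1.065,-0.264, 0,320,-7,107,-0.4103,1.065,-0.264, 0,320,-7,107,-0.4103,1.065,-0.264, 0,320,-7,107,-0.4103,1.065,-0.264, 0,320,-7,107,-0.4103,1.065,-0.264]'
python3 - <<'E'
from h import *
d=grab("wrist","w9"); print(d["state"]["ee_pos"],T_tool(d["state"])[:3,:3].round(3),d["state"]["time"]); crop(d,160,140,350,280,4,"c19")
plan((.5758,-.0006,.251),Rdown(27.5))
E
```

```text
time: 12.5
ee_pos: [0.576, -0.002, 0.2999]
ee_rot: [-0.687, -0.168, 0.168, 0.687]
ft_force: [0.7, -0.1, -1.0]
grip_width: 0.0232
[ 0.5760466  -0.00203305  0.29991574] [[ 0.887 -0.    -0.461]
 [ 0.461 -0.     0.887]
 [-0.    -1.     0.   ]] 12.5
shift mm [ 0.4 48.9  1.4] rv [-0.0002 -0.0013 -0.0004]
```

View pics/c19.png

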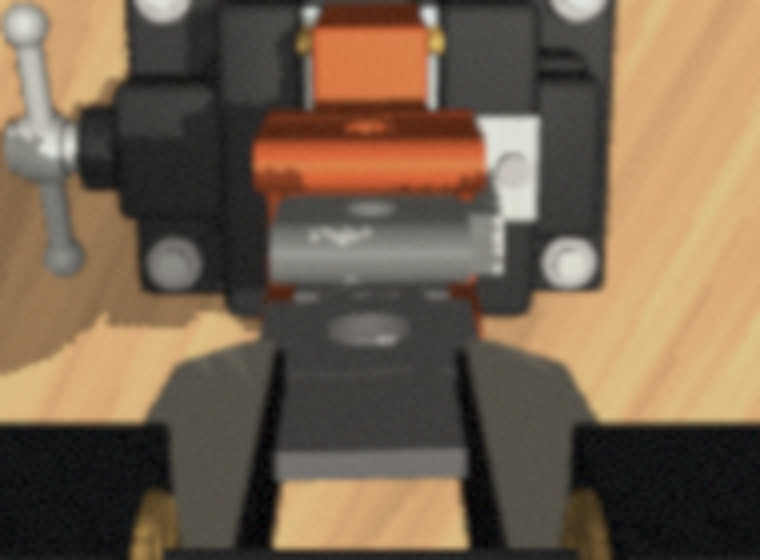

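```bash
python3 - <<'E'
from h import *
d=load("w9"); E_=np.array(d["mount"]);T=np.linalg.inv(T_tool(d["state"]))
f=lambda L:[(160+x/4,140+y/4) for x,y in L]
for uv,yy,n in [((370,329),.0469,"hole"),((371,300),.0609,"b"),((371,464),.0029,"top")]:
    rt=E_[:3,:3]@rays(d,f([uv]))[0];o=E_[:3,3];k=(yy-o[1])/rt[1];print(n,((o+k*rt)*1000).round(2))
for n,uv in(("tabface",(371,410)),("body",(290,345))):
    p=pts(d,np.round(f([uv])).astype(int))[0]; print(n,((T@np.r_[p,1])[:3]*1000).round(1))
W=plane(d,f([(367,127),(372,208)]),.154); t=np.array([(T@np.r_[w,1])[:3]*1000 for w in W]); print(t, t[:,2]-[26,7])
E
```

```text
hole [-0.19 46.9   4.04]
b [-1.00e-02  6.09e+01  4.16e+00]
top [-0.1   2.9   2.19]
tabface [ 0.1 17.6  3.3]
body [-12.6  42.7   3.1]
[[ -0.78009873 145.91955242  17.55218611]
 [  0.34726671 145.91533261  -1.39104886]] [-8.44781389 -8.39104886]
```

```bash
python3 -m creep '[0,0,30,1,0,0,0, 0,0,56,1,0,0,0, 0,0,56,1,0,0,0, 0,0,56,1,0,0,0]'
python3 - <<'E'
from h import *
d=grab("wrist","w10"); print(d["state"]["ee_pos"],T_tool(d["state"])[:3,:3].round(3),d["state"]["time"]); crop(d,160,140,350,280,4,"c20")
E
```

```text
time: 12.95
ee_pos: [0.5758, -0.0019, 0.244]
ee_rot: [-0.687, -0.167, 0.168, 0.687]
ft_force: [0.0, -0.5, 0.1]
grip_width: 0.0232
[ 0.57578072 -0.00187942  0.24400844] [[ 0.888 -0.001 -0.46 ]
 [ 0.46   0.     0.888]
 [-0.001 -1.     0.001]] 12.95
```

View pics/c20.png

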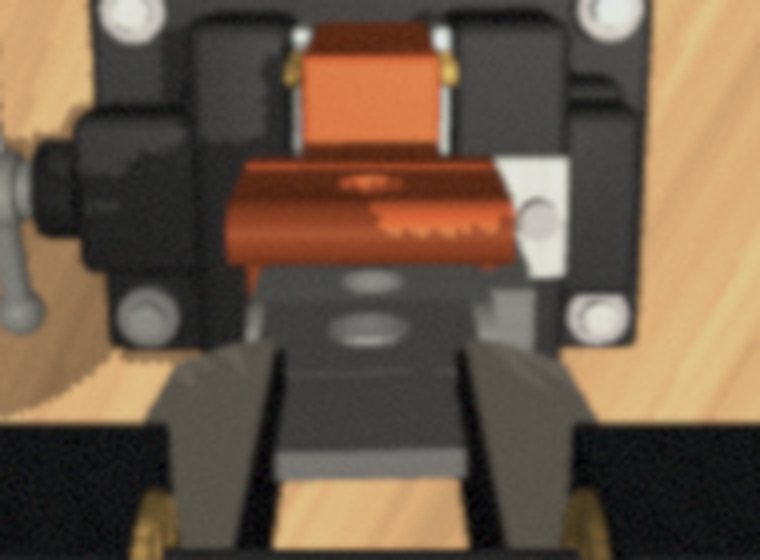

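```bash
python3 - <<'E'
from h import *
d=load("w10"); E_=np.array(d["mount"]);T=np.linalg.inv(T_tool(d["state"]))
f=lambda L:[(160+x/4,140+y/4) for x,y in L]
W=plane(d,f([(370,184),(371,281)]),.154); t=np.array([(T@np.r_[w,1])[:3]*1000 for w in W]); print(t, t[:,2]-[26,7])
for n,uv in(("tabface",(371,410)),("tabface",(330,420)),("body",(290,345)),("body",(450,345))):
    p=pts(d,np.round(f([uv])).astype(int))[0]; print(n,((T@np.r_[p,1])[:3]*1000).round(1))
E
```

```text
[[-1.43693514e-01  9.00215620e+01  1.71206273e+01]
 [ 3.02643285e-02  9.00072763e+01 -1.60851664e+00]] [-8.8793727  -8.60851664]
tabface [ 0.1 17.1  3.5]
tabface [-5.7 13.5  3.4]
body [-12.5  41.5   3.6]
body [11.5 40.1  4.1]
```

```bash
python3 -m creep '[0,0,8,0,0,0,0, 0,0,16,0,0,0,0, 0,0,24,0,0,0,0, 0,0,34,0,0,0,0, 0,0,34,0,0,0,0]'
python3 - <<'E'
from h import *
d=grab("wrist","w11"); print(d["state"]["ee_pos"],d["state"]["ft_force"]); crop(d,160,140,350,280,4,"c21")
E
```

```text
time: 13.5
ee_pos: [0.5753, -0.0016, 0.209]
ee_rot: [-0.687, -0.167, 0.168, 0.687]
ft_force: [-0.1, 0.7, -1.3]
grip_width: 0.0235
[ 0.57530579 -0.00157522  0.20903636] [-0.14412487  0.72195599 -1.27040467]
```

View pics/c21.png

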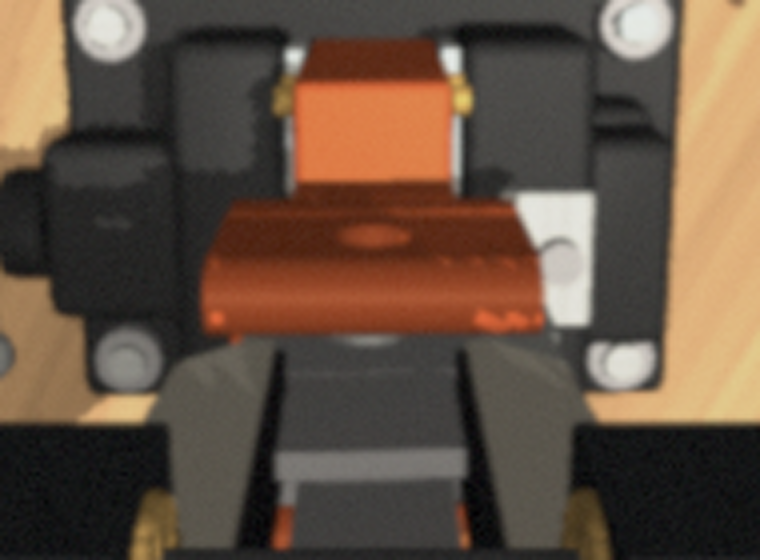

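```bash
python3 -m creep '[0,1,3,0,0,0,0, 0,1,6,0,0,0,0, 0,1,8,0,0,0,0, 0,1,9,0,0,0,0, 0,1,10,0,0,0,0]'
```

```text
time: 14.05
ee_pos: [0.577, -0.0015, 0.2018]
ee_rot: [0.687, 0.168, -0.167, -0.687]
ft_force: [-4.4, -0.5, 15.2]
grip_width: 0.0233
```

```bash
python3 -m creep '[36,0,0,0,0,0,0, 36,0,0,0,0,0,0, 36,0,0,0,0,0,0, 36,0,-30,0,0,0,0, 36,0,-70,0,0,0,0, 36,0,-110,-30,0,0,0, 36,0,-110,-60,0,0,0, 36,0,-110,-60,0,0,0]'
python3 - <<'E'
from h import *
d=grab("wrist","w12"); print(d["state"]["ee_pos"],d["state"]["ft_force"],d["state"]["time"]); crop(d,150,60,350,210,4,"c22")
d=grab("side","d12"); crop(d,190,150,300,250,6,"c23")
E
```

```text
time: 14.85
ee_pos: [0.6062, -0.0578, 0.3126]
ee_rot: [0.688, 0.167, -0.166, -0.686]
ft_force: [0.7, 0.1, -0.2]
grip_width: 0.0363
[ 0.60620485 -0.05777527  0.31258861] [ 0.68905422  0.13586121 -0.17801219] 14.85
```

View pics/c22.png

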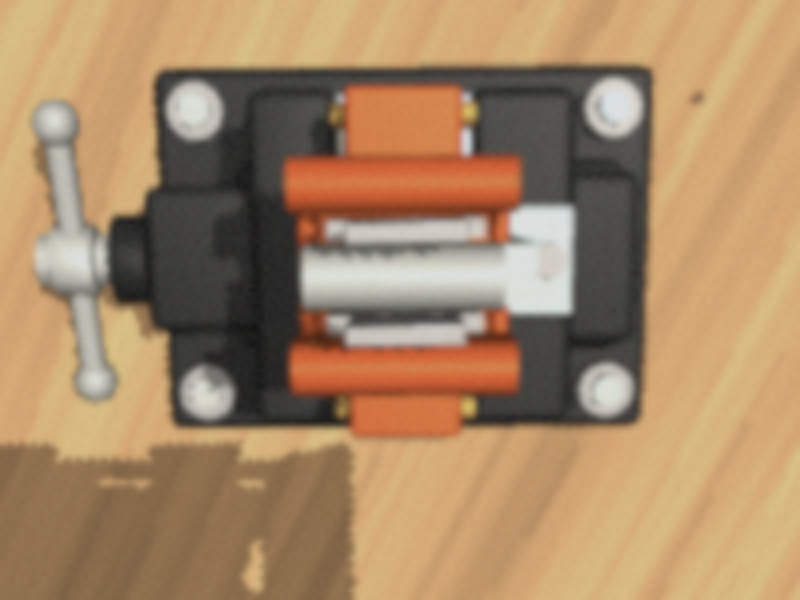

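View pics/c23.png

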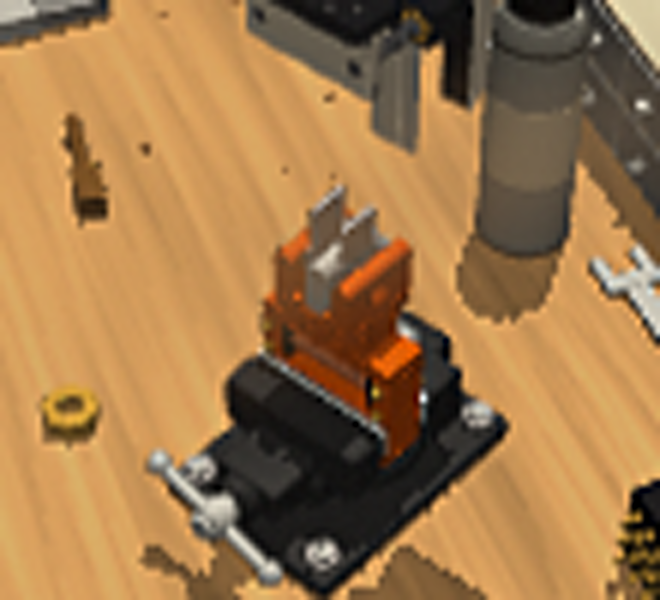

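```bash
python3 - <<'E'
from h import *
plan((.508,.195,.23),Rdown(-7))
E
```

```text
shift mm [ 29.4  81.  266.1] rv [-4.000e-04  5.993e-01 -1.300e-03]
```

```bash
python3 -m creep '[60,0,0,50,0,0.15,0, 60,0,0,100,0,0.3,0, 60,10,0,150,0,0.45,0, 60,29,30,200,0,0.599,0, 60,29,60,250,0,0.599,0, 60,29,81,266,0,0.599,0, 60,29,81,266,0,0.599,0, 60,29,81,266,0,0.599,0]'
python3 - <<'E'
from h import *
d=grab("wrist","w13"); print(d["state"]["ee_pos"],T_tool(d["state"])[:3,:3].round(3),d["state"]["time"])
E
```

```text
time: 15.75
ee_pos: [0.5059, 0.1959, 0.2288]
ee_rot: [0.706, -0.043, 0.04, -0.706]
ft_force: [0.9, -1.6, 0.4]
grip_width: 0.0601
[0.50586314 0.19587992 0.22879864] [[ 0.993 -0.004  0.118]
 [-0.118 -0.001  0.993]
 [-0.004 -1.    -0.001]] 15.75
```

View pics/w13.png

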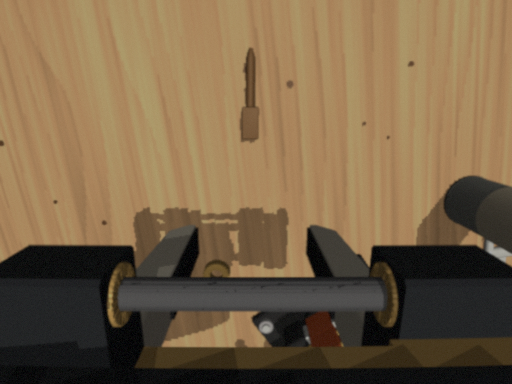

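```bash
python3 - <<'E'
from h import *
d=load("w13"); crop(d,210,30,300,160,6,"c24")
E
```

```text
(no output)
```

View pics/c24.png

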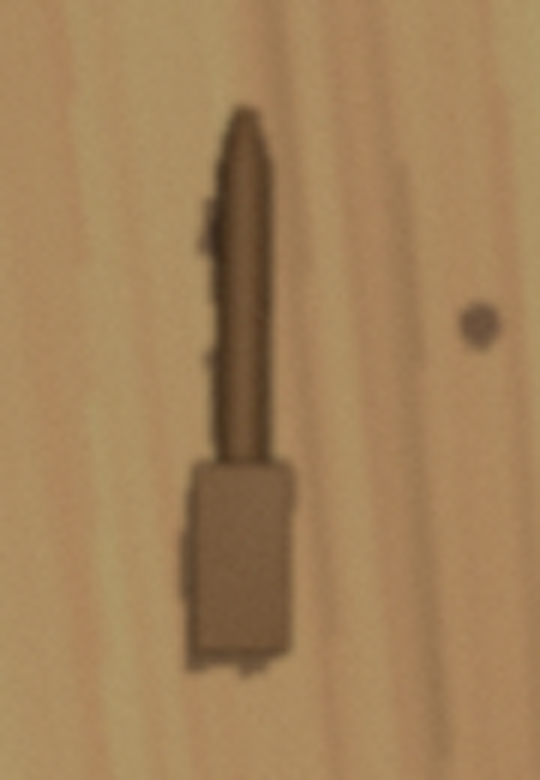

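```bash
python3 - <<'E'
from h import *
d=load("w13");T=np.linalg.inv(T_tool(d["state"]))
f=lambda L:[(210+x/6,30+y/6) for x,y in L]
tl=lambda W:np.array([(T@np.r_[w,1])[:3]*1000 for w in W]).round(2)
H=plane(d,f([(195,462),(293,462),(290,652),(193,652),(243,557)]),.018); print(H.round(4));print(tl(H))
S=plane(d,f([(245,108),(244,460)]),.009);print(S.round(4),tl(S))
c=H[:4].mean(0); a=H[:2].mean(0)-H[2:4].mean(0); b=S[0]-c
for v in(a,b,S[0]-S[1],H[0]-H[3],H[1]-H[2]):print(np.degrees(np.arctan2(v[1],v[0])),np.linalg.norm(v[:2]))
E
```

```text
[[0.5028 0.2716 0.018 ]
 [0.5201 0.2695 0.018 ]
 [0.5157 0.2365 0.018 ]
 [0.4983 0.2386 0.018 ]
 [0.5093 0.2542 0.018 ]]
[[-11.03 210.77  75.06]
 [  6.3  210.69  75.04]
 [  5.88 210.73  41.76]
 [-11.67 210.81  41.77]
 [ -2.58 210.75  58.59]]
[[0.5188 0.3301 0.009 ]
 [0.5114 0.271  0.009 ]] [[ -2.11 219.67 135.04]
 [ -2.41 219.73  75.53]]
82.30305855586242 0.033286639921687386
82.84492004838907 0.07662690522176444
82.91666397441992 0.05950653853024089
82.11085076773716 0.03329237195662293
82.49533038798376 0.03328128261236256
```

```bash
python3 -m creep '[50,-2,50,50,0,0.01,0, 50,-2.6,100,58,0,0.01,0, 50,-2.6,145,58,0,0.01,0, 50,-2.6,145,58,0,0.01,0]'
python3 - <<'E'
from h import *
d=grab("wrist","w14"); print(d["state"]["ee_pos"],T_tool(d["state"])[:3,:3].round(3),d["state"]["time"]); crop(d,160,120,350,270,4,"c25")
E
```

```text
time: 16.2
ee_pos: [0.5094, 0.2517, 0.081]
ee_rot: [0.707, -0.049, 0.043, -0.705]
ft_force: [-0.3, -0.2, 0.2]
grip_width: 0.0501
[0.50942052 0.25167324 0.08104213] [[ 0.991 -0.009  0.131]
 [-0.131 -0.002  0.991]
 [-0.008 -1.    -0.003]] 16.2
```

View pics/c25.png

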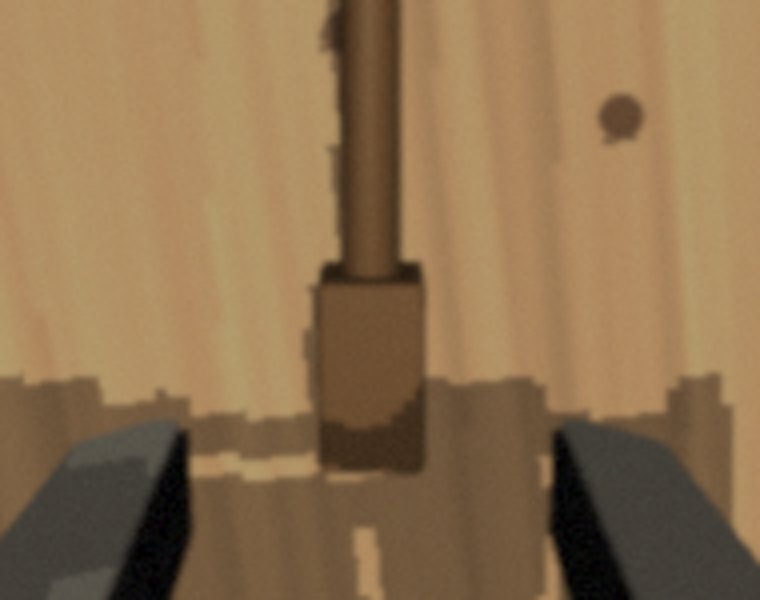

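```bash
python3 - <<'E'
from h import *
d=load("w14");T=np.linalg.inv(T_tool(d["state"]))
f=lambda L:[(160+x/4,120+y/4) for x,y in L]
W=plane(d,f([(371,282),(371,470)]),.018);t=np.array([(T@np.r_[w,1])[:3]*1000 for w in W]);print(W,t,t.mean(0))
W=plane(d,f([(372,5),(371,270)]),.009);print(np.array([(T@np.r_[w,1])[:3]*1000 for w in W]))
E
```

```text
[[0.51106908 0.27138199 0.018     ]
 [0.50674628 0.23871185 0.018     ]] [[ -0.4266577   62.97975255  19.97076055]
 [ -0.44502827  63.092619   -12.9839292 ]] [-0.43584298 63.03618577  3.49341567]
[[-0.22515653 71.82798979 63.96413293]
 [-0.41250182 71.9803222  19.87311405]]
```

```bash
python3 -m creep '[50,0,30,3.5,0,0,0, 50,0,50,3.5,0,0,0.007, 50,0,53,3.5,0,0,0.007, 50,0,53,3.5,0,0,0.007, 0,0,53,3.5,0,0,0.007, 0,0,53,3.5,0,0,0.007, 0,0,53,3.5,0,0,0.007, 0,0,53,3.5,0,0,0.007, 0,0,53,3.5,0,0,0.007, 0,0,53,3.5,0,0,0.007]' 45
```

```text
time: 17.25
ee_pos: [0.5099, 0.255, 0.0288]
ee_rot: [0.706, -0.051, 0.041, -0.705]
ft_force: [-0.7, -0.1, 4.1]
grip_width: 0.0178
```

```bash
python3 -m creep '[0,0,-50,0,0,0,0, 0,0,-100,0,0,0,0, 0,0,-150,0,0,0,0, 0,0,-200,0,0,0,0, 0,0,-250,0,0,0,0, 0,0,-250,0,0,0,0]'
python3 - <<'E'
from h import *
d=grab("wrist","w15"); print(d["state"]["ee_pos"],T_tool(d["state"])[:3,:3].round(4),d["state"]["time"]); crop(d,160,60,350,270,3,"c26")
E
```

```text
time: 17.85
ee_pos: [0.5167, 0.2564, 0.2865]
ee_rot: [-0.705, 0.047, -0.046, 0.706]
ft_force: [0.6, 0.5, -0.8]
grip_width: 0.0177
[0.5167249  0.25638511 0.2865339 ] [[ 0.9914 -0.0015  0.1305]
 [-0.1305  0.0025  0.9914]
 [-0.0018 -1.      0.0023]] 17.85
```

View pics/c26.png

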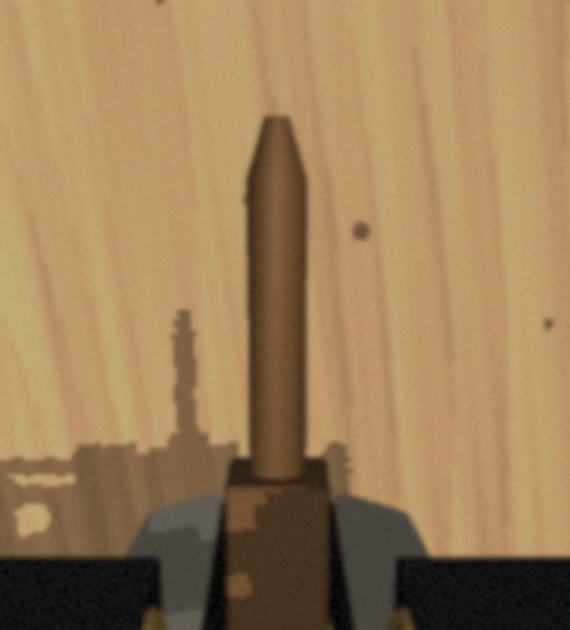

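```bash
python3 - <<'E'
from h import *
d=load("w15");T=np.linalg.inv(T_tool(d["state"]));E_=np.array(d["mount"])
f=lambda L:[(160+x/3,60+y/3) for x,y in L]
for uv,yy,n in [((277,116),.0178,"tip(top of 4mm)"),((277,463),.0108,"shoulder top edge back?"),((278,485),.0108,"head front top edge"),((278,300),.0148,"shaft top")]:
    rt=E_[:3,:3]@rays(d,f([uv]))[0];o=E_[:3,3];k=(yy-o[1])/rt[1];print(n,((o+k*rt)*1000).round(2))
for uv in [(277,150),(277,200),(277,250),(277,300),(277,350),(277,400),(277,440)]:
    p=pts(d,np.round(f([uv])).astype(int))[0]; print(((T@np.r_[p,1])[:3]*1000).round(1))
print(pts(d,[(200,100)]))
E
```

```text
tip(top of 4mm) [-0.67 17.8  75.89]
shoulder top edge back? [-0.72 10.8  20.57]
head front top edge [-0.56 10.8  16.73]
shaft top [-0.53 14.8  47.04]
[-0.8 17.3 70.7]
[-0.8 15.2 62.8]
[-0.8 15.7 55.2]
[-0.9 15.9 46.9]
[-0.9 15.6 38.5]
[-0.9 16.3 30.1]
[-0.9 16.8 22.6]
[[ 0.46000273  0.35034903 -0.00076169]]
```

```bash
python3 - <<'E'
from h import *
for n,col,r0,r1 in(("w13",251,60,100),("w14",253,121,185),("w15",252,110,205)):
    d=load(n);T=np.linalg.inv(T_tool(d["state"]))
    rr=np.arange(r0,r1,2); uv=np.array([(c,r) for r in rr for c in(col-1,col,col+1)])
    p=pts(d,uv); t=(np.c_[p,np.ones(len(p))]@T.T)[:,:3]*1000
    k=t[:,1]>0; k&=abs(t[:,1]-np.median(t[:,1]))<5
    a=np.polyfit(t[k,2],t[k,1],1); print(n,a, "at z30",np.polyval(a,30),"x mean",t[k,0].mean())
    b=plane(d,[(col-60,r0),(col-60,r1)],0)
    q=pts(d,[(col-40,r) for r in range(r0,r1,3)]); tq=(np.c_[q,np.ones(len(q))]@T.T)[:,:3]*1000; print("bench",np.polyfit(tq[:,2],tq[:,1],1),q[:,2].mean())
E
```

```text
w13 [1.00978608e-02 2.14927609e+02] at z30 215.2305448081362 x mean -1.9800681153484176
bench [5.16490028e-03 2.29513717e+02] -0.0011644339714356863
w14 [-4.66525308e-03  6.82561039e+01] at z30 68.11614628320157 x mean -0.24174803574626758
bench [-2.45042276e-02  8.33793306e+01] -0.0012143004200359444
w15 [9.66482129e-03 1.54833805e+01] at z30 15.7733251386565 x mean -0.8575089325358389
bench [4.53145125e-03 2.87464701e+02] -0.0008586784438811869
```

```bash
python3 - <<'E'
from h import *
plan((.6348,-.1133,.285),Rdown(27.5))
E
```

```text
shift mm [ 166.6   -3.5 -350.5] rv [-0.0021 -0.6109 -0.0069]
```

```bash
python3 -m creep '[0,20,-5,-40,0,-0.06,-0.007, 0,40,-5,-85,0,-0.12,-0.007, 0,60,-5,-130,0,-0.2,-0.007, 0,80,-5,-170,0,-0.3,-0.007, 0,100,-5,-210,0,-0.4,-0.007, 0,120,-5,-255,0,-0.5,-0.007, 0,145,-4,-300,0,-0.6,-0.007, 0,167,-3,-340,-0.002,-0.611,-0.007, 0,167,-3,-350,-0.002,-0.611,-0.007, 0,167,-3,-350,-0.002,-0.611,-0.007, 0,167,-3,-350,-0.002,-0.611,-0.007]'
python3 - <<'E'
from h import *
d=grab("wrist","w16"); print(d["state"]["ee_pos"],T_tool(d["state"])[:3,:3].round(4),d["state"]["time"])
plan((.6348,-.1133,.174),Rdown(27.5))
E
```

```text
time: 19.0
ee_pos: [0.6344, -0.1117, 0.2828]
ee_rot: [-0.686, -0.167, 0.169, 0.688]
ft_force: [0.9, 0.0, -2.0]
grip_width: 0.0176
[ 0.63436275 -0.11173921  0.28283342] [[ 0.887  -0.0028 -0.4617]
 [ 0.4617  0.002   0.887 ]
 [-0.0016 -1.      0.0031]] 19.0
shift mm [ -0.7 109.5  -2.2] rv [-0.0022  0.0011 -0.0008]
```

View pics/w16.png

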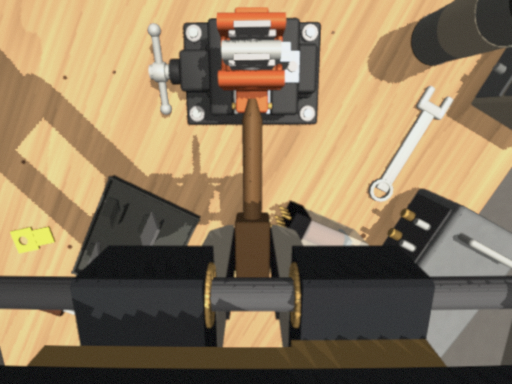

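```bash
python3 -m creep '[0,-0.7,40,-3,-0.002,0,0, 0,-0.7,80,-3,-0.002,0,0, 0,-0.7,109,-3,-0.002,0,0, 0,-0.7,109,-3,-0.002,0,0, 0,-0.7,109,-3,-0.002,0,0]'
python3 - <<'E'
from h import *
d=grab("wrist","w17"); print(d["state"]["ee_pos"],T_tool(d["state"])[:3,:3].round(4),d["state"]["time"]); crop(d,160,20,350,220,3,"c27")
d=grab("side","d17"); crop(d,210,150,310,250,6,"c28")
plan((.6348,-.1133,.174),Rdown(27.5))
E
```

```text
time: 19.55
ee_pos: [0.6351, -0.1125, 0.1752]
ee_rot: [-0.687, -0.169, 0.169, 0.687]
ft_force: [0.5, 0.4, -1.4]
grip_width: 0.0176
[ 0.63514338 -0.11248465  0.17522083] [[ 8.857e-01 -9.000e-04 -4.643e-01]
 [ 4.643e-01  0.000e+00  8.857e-01]
 [-8.000e-04 -1.000e+00  4.000e-04]] 19.55
shift mm [-1.3  3.2  1. ] rv [0.0028 0.0022 0.002 ]
```

View pics/c27.png

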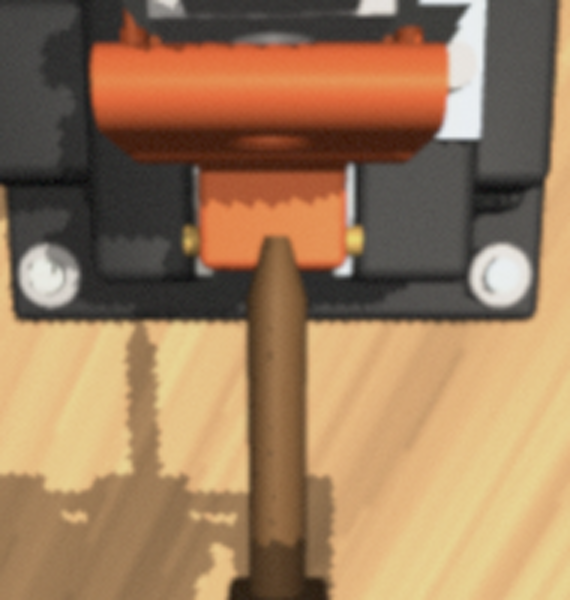

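View pics/c28.png

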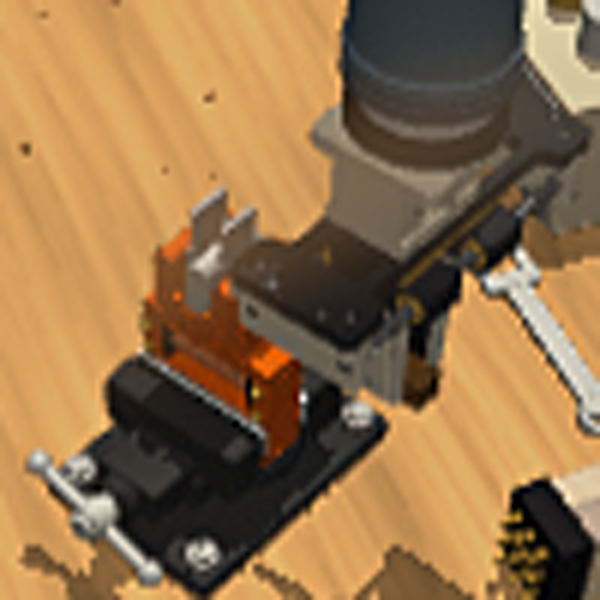

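```bash
python3 - <<'E'
from h import *
from bench import arm
for i in range(4):
    d=grab("wrist","w18"); print(d["state"]["ee_pos"].round(5),d["state"]["time"])
T=np.linalg.inv(T_tool(d["state"]))
f=lambda L:[(160+x/3,20+y/3) for x,y in L]
W=plane(d,f([(272,142)]),.154);print([((T@np.r_[w,1])[:3]*1000).round(1) for w in W])
W=plane(d,f([(92,70),(447,70)]),.168);print([((T@np.r_[w,1])[:3]*1000).round(1) for w in W])
plan((.6348,-.1133,.174),Rdown(27.5)); crop(d,160,20,350,220,3,"c29")
E
```

```text
[ 0.63643 -0.11357  0.17717] 19.65
[ 0.63646 -0.11381  0.17727] 19.7
[ 0.63631 -0.11399  0.17708] 19.75
[ 0.63612 -0.1141   0.17673] 19.8
[array([-1. , 22.5, 90.9])]
[array([-26.8,   8.4,  98.9]), array([24.2,  8.5, 98.9])]
shift mm [-0.6  2.3  1.2] rv [0.002  0.0012 0.0012]
```

View pics/c29.png

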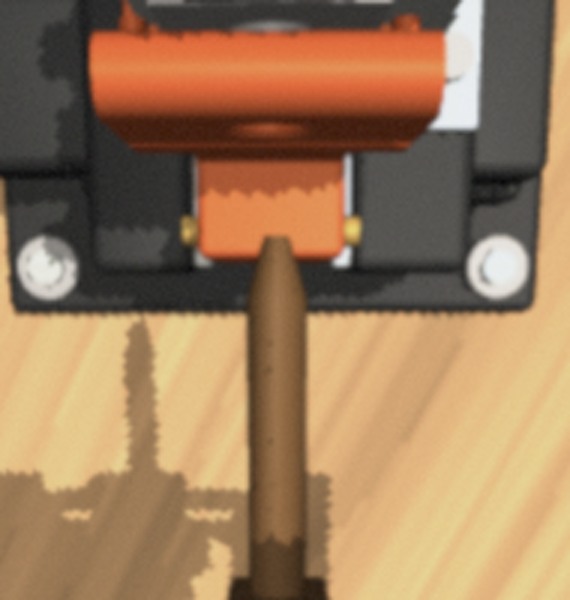

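```bash
python3 -m creep '[0,-0.6,2.7,1,0,0,0, 0,-0.6,2.7,1,0,0,0, 0,-0.6,2.7,1,0,0,0, 0,-0.6,2.7,1,0,0,0]'
python3 - <<'E'
from h import *
for i in range(3):
    d=grab("wrist","w19"); print(d["state"]["ee_pos"].round(5),d["state"]["time"])
T=np.linalg.inv(T_tool(d["state"]))
plan((.6348,-.1133,.174),Rdown(27.5)); crop(d,160,20,350,220,3,"c30")
d=grab("scene","s19"); crop(d,180,150,300,240,6,"c31")
E
```

```text
time: 20.25
ee_pos: [0.6348, -0.1136, 0.1736]
ee_rot: [0.687, 0.169, -0.168, -0.686]
ft_force: [-0.3, -0.1, -1.4]
grip_width: 0.0176
[ 0.63485 -0.11364  0.17355] 20.25
[ 0.63485 -0.11362  0.17356] 20.3
[ 0.63488 -0.11361  0.17355] 20.35
shift mm [ 0.1 -0.5  0.3] rv [0.0019 0.0012 0.001 ]
```

View pics/c30.png

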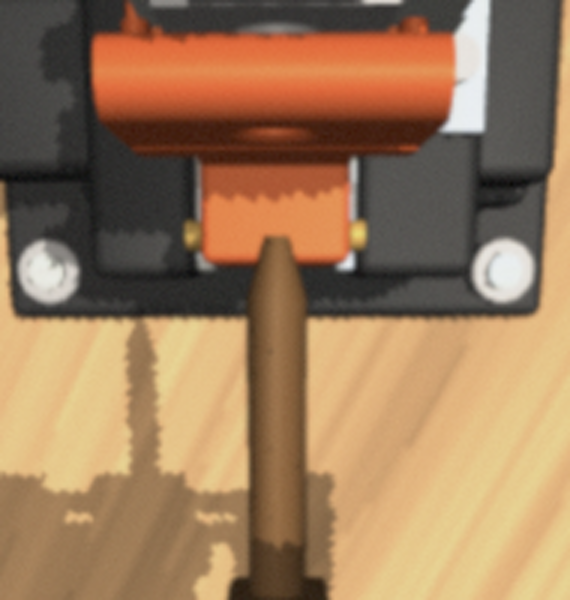

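View pics/c31.png

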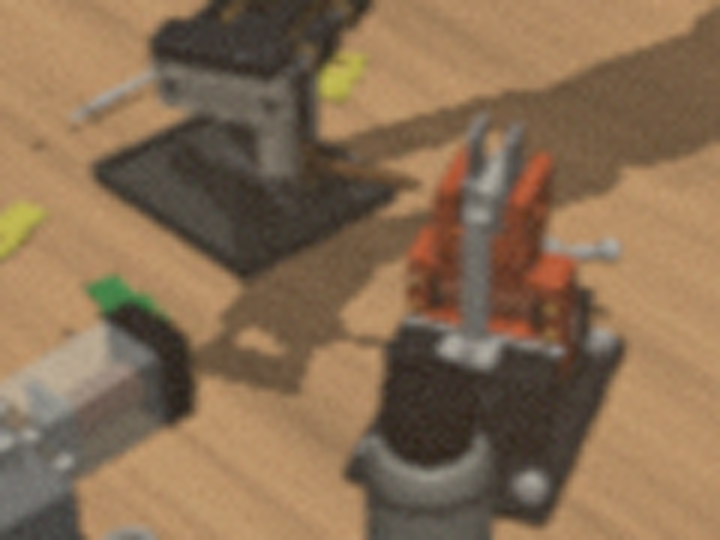

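```bash
python3 -m creep '[0,-0.3,-0.3,8,0.002,0,0, 0,-0.3,-0.3,16,0.002,0,0, 0,-0.3,-0.3,22,0.002,0,0, 0,-0.3,-0.3,22,0.002,0,0, 0,-0.3,-0.3,22,0.002,0,0]'
python3 - <<'E'
from h import *
for i in range(2):
    d=grab("wrist","w20"); print(d["state"]["ee_pos"].round(5),d["state"]["ft_force"])
crop(d,160,20,350,220,3,"c32")
C=np.array([.5799,-.0094,0]);a=np.radians(27.5);v=d["state"]["ee_pos"]-C
print("clamp x,y",v@[np.cos(a),np.sin(a),0],v@[-np.sin(a),np.cos(a),0])
E
```

```text
time: 20.95
ee_pos: [0.6244, -0.0939, 0.174]
ee_rot: [-0.687, -0.169, 0.168, 0.687]
ft_force: [0.4, -0.5, -1.8]
grip_width: 0.0179
[ 0.62443 -0.09389  0.174  ] [ 0.38505174 -0.45638663 -1.80475589]
[ 0.62455 -0.09414  0.17399] [-0.2889646   0.22945237 -0.81855029]
clamp x,y 0.0004812414940727581 -0.0957834223125539
```

View pics/c32.png

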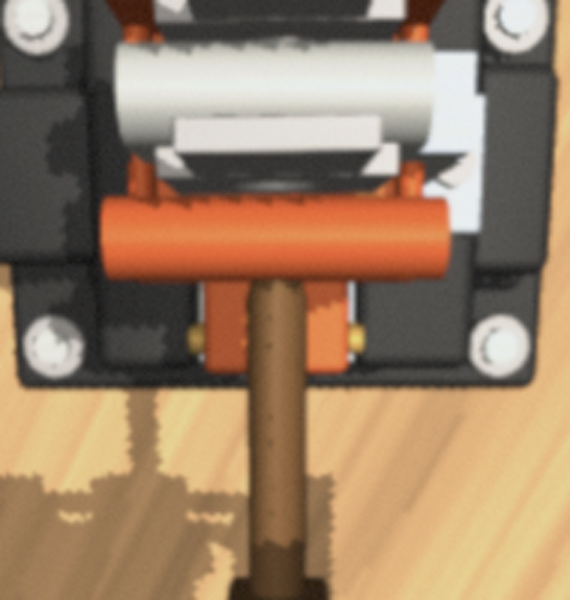

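```bash
python3 -m creep '[0,-0.3,0,5,0,0,0, 0,-0.3,0,10,0,0,0, 0,-0.3,0,15,0,0,0, 0,-0.3,0,20,0,0,0, 0,-0.3,0,20,0,0,0]'
```

```text
time: 21.55
ee_pos: [0.6146, -0.0759, 0.174]
ee_rot: [-0.687, -0.169, 0.168, 0.687]
ft_force: [0.1, 1.2, -1.4]
grip_width: 0.0176
```

```bash
python3 -m creep '[0,0,0,5,0,0,0, 0,0,0,10,0,0,0, 0,0,0,15,0,0,0, 0,0,0,20,0,0,0, 0,0,0,20,0,0,0]'
```

```text
time: 22.05
ee_pos: [0.6049, -0.0573, 0.1739]
ee_rot: [-0.686, -0.169, 0.169, 0.687]
ft_force: [-0.2, 0.1, -1.9]
grip_width: 0.0173
```

```bash
python3 -m creep '[0,0,0,4,0,0,0, 0,0,0,8,0,0,0, 0,0,0,10,0,0,0, 0,0,0,12,0,0,0, 0,0,0,12,0,0,0]'
python3 - <<'E'
from h import *
d=grab("wrist","w21"); print(d["state"]["ee_pos"].round(5),d["state"]["ft_force"])
crop(d,140,100,370,280,3,"c33")
C=np.array([.5799,-.0094,0]);a=np.radians(27.5);v=d["state"]["ee_pos"]-C
print("clamp x,y",v@[np.cos(a),np.sin(a),0],v@[-np.sin(a),np.cos(a),0])
E
```

```text
time: 22.55
ee_pos: [0.5996, -0.0472, 0.174]
ee_rot: [0.687, 0.169, -0.169, -0.686]
ft_force: [1.7, -3.3, -3.4]
grip_width: 0.0177
[ 0.59961 -0.04716  0.17403] [ 1.73417438 -3.30617092 -3.40992754]
clamp x,y 4.994584740601587e-05 -0.04259872462848571
```

View pics/c33.png

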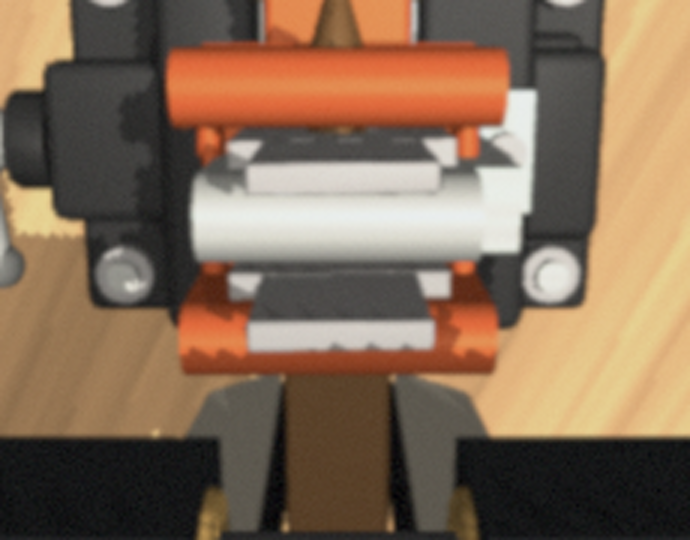

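```bash
python3 -m creep '[0,0,0,1,0,0,0, 0,0,0,2,0,0,0, 0,0,0,2,0,0,0]'
```

```text
time: 22.9
ee_pos: [0.5996, -0.0471, 0.1741]
ee_rot: [0.688, 0.17, -0.168, -0.686]
ft_force: [4.1, -7.4, -5.6]
grip_width: 0.0173
```

```bash
python3 -m creep '[19,0,0,0,0,0,0, 24,0,0,0,0,0,0, 40,0,0,0,0,0,0, 40,0,0,0,0,0,0, 40,0,-30,-2,0,0,0, 40,0,-70,-10,0,0,0, 40,0,-110,-40,0,0,0, 40,0,-130,-60,0,0,0, 40,0,-130,-60,0,0,0, 40,0,-130,-60,0,0,0]'
python3 - <<'E'
from h import *
d=grab("wrist","w22"); print(d["state"]["ee_pos"].round(5),d["state"]["time"])
crop(d,150,60,350,260,3,"c34")
d=grab("side","d22"); crop(d,190,150,310,250,6,"c35")
crop(d,220,250,340,340,6,"c36")
d=grab("scene","s22"); crop(d,180,140,320,240,5,"c37")
E
```

```text
time: 23.9
ee_pos: [0.6266, -0.0996, 0.3037]
ee_rot: [0.687, 0.169, -0.168, -0.686]
ft_force: [-0.9, 0.8, -0.2]
grip_width: 0.04
[ 0.62662 -0.09957  0.30365] 23.9
```

View pics/c34.png

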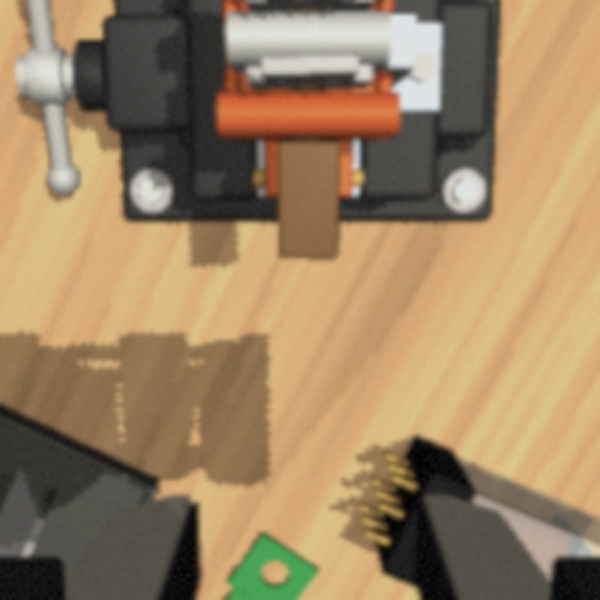

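View pics/c35.png

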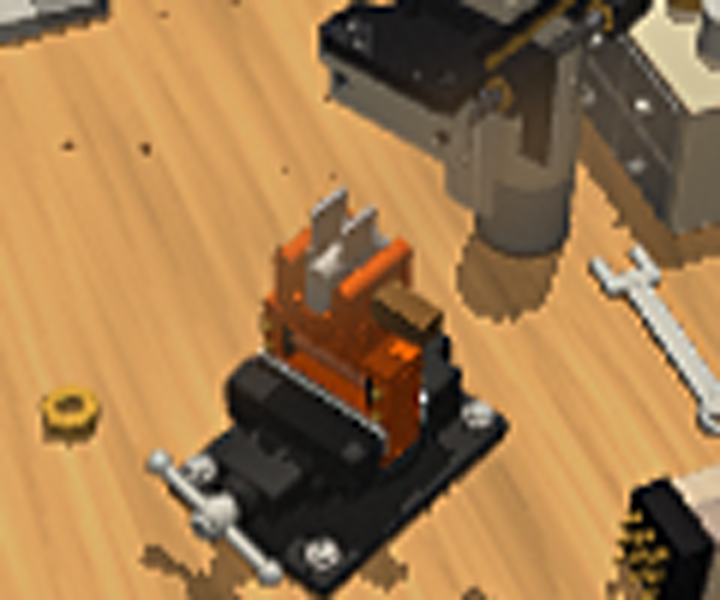

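View pics/c37.png

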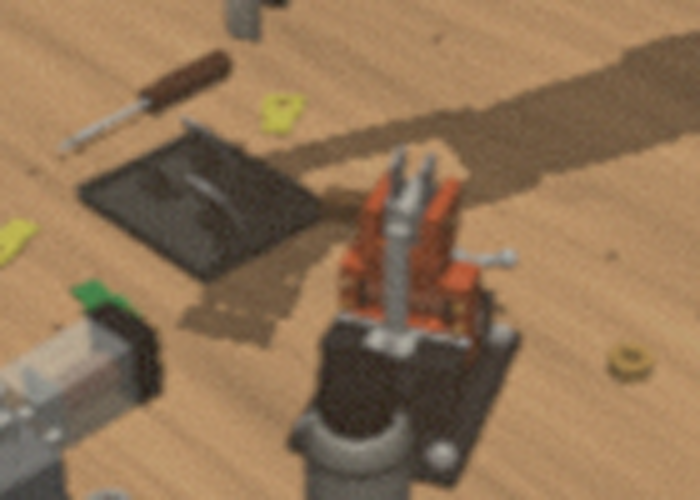

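View pics/c36.png

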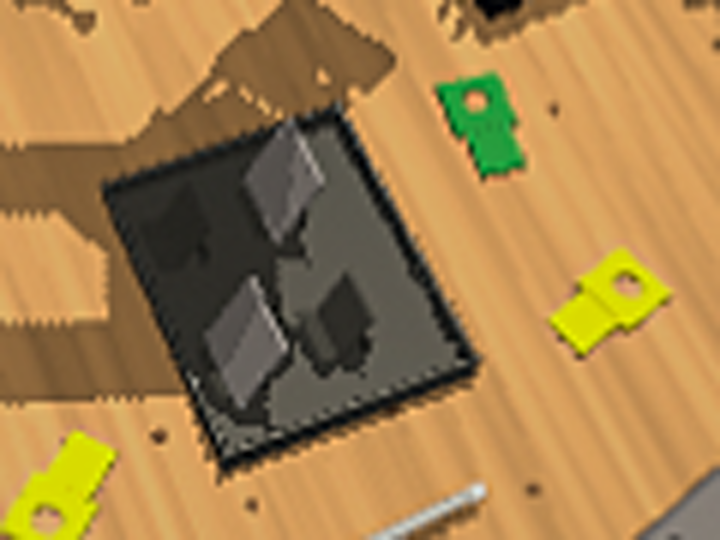

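```bash
python3 - <<'E'
from h import *
for i in range(3): d=grab("wrist","w23")
crop(d,230,90,290,160,8,"c38")
s=d["state"]; print(s["ee_pos"])
C=np.array([.5799,-.0094,0]);a=np.radians(27.5)
w=load("w22")
W=plane(w,[(150+308/3,60+256/3),(150+308/3,60+140/3)],.162)-C
print(W@[np.cos(a),np.sin(a),0],W@[-np.sin(a),np.cos(a),0])
E
```

```text
[ 0.62618635 -0.0988127   0.302873  ]
[-2.35156937e-05 -5.32455944e-05] [-0.06006976 -0.02729987]
```

View pics/c38.png

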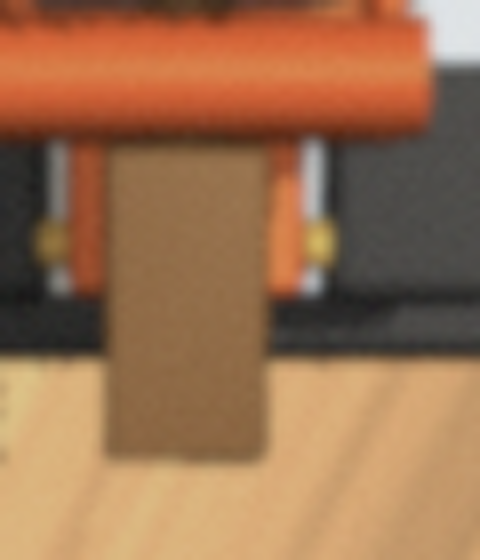

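The end of the head measures at clamp y -60.1 mm, against -60 expected when seated, and the head sits flush on the lug. Handing in.

```bash
python3 -c "
from bench import job_done
print(job_done())"
```

```text
the job is handed in; nothing more can be done
None
```

The job is handed in at about 24 s of the 72 s allowed. Both drilled shims stand in the gaps either side of the knuckle, and the bronze pin is through from the clamp's -y side, away from the spray can.

- **Shims:** each went down until it met the gap floor, at 9 N and 15 N. The pictures show both centred between the end cheeks with their tabs up.
- **Pin:** it passed through with almost no force and stopped when its head met the lug. An extra 2 mm push did not move it, only raising the force to about 9 N. After release, the end of the head measured at clamp y -60.1 mm, against -60 when fully seated, so the error is about 0.1 mm. It sits at clamp x about 0.
- **Rest of the bench:** both blanks were still in their rests in the last pictures. The other things look undisturbed, though I compared them by eye and did not measure each one. The gripper was clear of everything.

Two things disagreed along the way:

- **Tin position:** the side and wrist cameras differed by about 6 mm. I used the wrist camera, and both shim grasps agreed with it.
- **First shim grip:** the fingertips touched the shim's shoulders on my first grip of it, so I took it again 4 mm higher before lifting.

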